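Close and lock a split wax-rim mould with its draw latch

TASK

Get the split wax mould ready for pouring: slide its loose half gently up until it meets the orange seal, hook the steel loop of the draw latch into the slot of the keeper, and press the lever down flat so that it passes over centre, squeezes the seal and stays shut by itself. Feel your way: do not ram the half, do not force the loop down onto the keeper, press the lever gently with the fingertips rather than pinching it, and leave the loose things around the mould where they are.

Things in the scene. Friction and masses are not known exactly. Their poses are not given: they have to be found in the camera images.
- mould: The split mould on its bench stand, fixed. Origin under the parting line at table height; +x runs along the mould from the fixed aluminium half (x -68 to 0 mm) to the sliding half, y across, z up. 64 mm wide; both halves have a flat top at z 95 mm, their sides go down to z 46. The lever's pivot (a line along y) is at x -15, z 108.
- half (a joint): Slide of the loose half along the mould's +x, m: 0 when it just meets the orange seal, up to 0.026 open; negative when the seal is squeezed (15 N per mm). Slides with 2 N friction, stays where left. At 0 its block spans x 6 to 58 mm, with a black rubber push pad (44 mm wide, z 66 to 82) on its outer face up to x 60.5. Correctly latched it reads between -0.0015 and -0.0055.
- keeper (a point): Tip edge of the keeper's lip, mid-width, top side, on the loose half: mould x 31 (+ joint half), z 111.5 mm. Steel block 16 mm wide: the lip (3.5 mm thick) overhangs 5 mm towards +x; beyond it an upright slot 6.2 mm wide, its floor 9.5 mm below the lip's top (z 102); then a far wall 3.5 mm higher than the lip. The bar goes down the slot, then back towards -x under the lip.
- lever (a joint): Latch lever angle, rad: 0 = closed, flat along mould -x over the fixed half; 1.57 = upright; up to 2.2 (leaning to the keeper). Steel strip 13.5 mm wide, 48 mm from pivot to curled tip, upper face 6.3 mm off the pivot line. Light friction holds it (about 1 N at the loop). With the loop hooked, pressing 40 mm from the pivot takes up to about 10 N, nothing at 0.13 rad (over centre), then it snaps flat.
- lever_tip (a point): Centre of the curled end of the lever (a 6.4 mm roll, 16 mm wide): where fingertips press it.
- loop (a joint): Loop angle on the lever, rad. The loop's direction rises above the mould's +x by (loop minus lever) rad. Its pivot is a pin on the lever, 13 mm from the lever's pivot, at mould x = -15 - 13 cos(lever - 0.12), z = 108 + 13 sin(lever - 0.12) mm. Stays where left.
- loop_pivot (a point): Middle of the pin on which the loop turns. The loop: two rods at y +-13 mm joined at the end by a 4 mm hooking bar; length pin to bar centre is set by screws anywhere from 50.8 to 54.0 mm, NOT measured. Pinch it by the two dark swivel buttons on its sides (13 mm discs, 39 mm over both, 14 mm short of the bar, room 25 mm beside): the loop tilts freely between them.
- wax_block: Bystander: pink wax block 32x55x14 mm, loose; leave it alone.
- bottle_1: Bystander: small white bottle 30x30x50 mm, loose; leave it alone.
- bottle_2: Bystander: small bottle with blue label 30x30x60 mm, loose; leave it alone.

How it is judged (in metres and radians):
On the way, in this order (a step that is already met when the one before it is completed fails the run):
1. the loose half meets the seal (within 1.5 mm), lever still open (value of joint half below 0.0015 m and value of joint lever above 0.7 rad), for 0.1 s.
2. the hooked loop draws the half more than 1 mm into the seal, lever not yet flat (value of joint half below -0.001 m and value of joint lever between 0.1 and 1.3 rad and contact force between bow and half above 6 N).
At the end, for the whole second after the job is handed in: The lever lies flat (within 0.06 rad), the loop pulls on the keeper (over 6 N) and the sliding half is drawn at least 1.2 mm into the seal, all by itself, with the robot clear (value of joint lever below 0.06 rad and value of joint half below -0.0012 m and contact force between bow and half above 6 N); the robot touches nothing.
It fails at once if the loose half is pushed with more than 25 N (contact force between any of the fingers, the arm and half above 25 N).
It fails at once if the loop's bar is forced against the keeper with more than 15 N while it is not drawing the half into the seal (value of joint half above -0.0002 m and contact force between bow and half above 15 N).
It fails at once if the lever is pressed or pinched with more than 25 N (contact force between any of the fingers, the arm and lever_c0 above 25 N or contact force between any of the fingers, the arm and lever_c1 above 25 N).
It fails at once if a bystander is moved by more than 15 mm (distance of any of wax_block, bottle_1, bottle_2 from where it was at the start of the episode above 0.015 m).
It also fails if it takes over 72 s, if anything falls off the work surface, if the arm or the gripper's body presses on something with over 40 N, if the wrist force passes 120 N, or if a joint passes its speed limit or range.

ROBOT

A 6-joint arm with a two-finger parallel gripper is mounted at the origin on the work surface; the furniture and walls round the work are solid. World frame = base frame: x ahead of the robot, y to its left, z up, the work surface at z = 0. Lengths are in mm, angles in rad, forces in N, time in s.
With the tool pointing down it reaches from about 350 to 925 mm from the base axis. Payload 6.4 kg.
Tool frame: the origin (TCP) lies at the very end of the fingers, on their centre line; the grasp point (between the pads) lies robot.tcp_to_grasp behind it (robot.tcp_to_grasp is the distance from the TCP to the grasp point, in mm); z points along the fingers, y is the line along which they close (so a half turn about z gives the same grasp; the last joint's range is limited). The gripper opens to 85 mm and grips with 20 to 120 N. Pads are 22 mm wide; open, the fingers measure 114 mm over their backs; the gripper's body (76 mm by 85 mm) begins 54 mm behind the grasp point. The pads swing forward as they close: fully open they stand 13 mm farther back than shut.
Start: joints at [1.084, 0.245, 1.558, -0, 1.339, -0.174], TCP at [200.018, 618.471, 231.29] pointing down, gripper open.
Joint ranges: [-3.13, 3.13], [-1.02, 2.26], [0.13, 2.54], [-0.95, 4.09], [0.21, 2.88], [-2.74, 2.74]. Speed limits (rad/s): [2.57, 2.57, 3.14, 3.14, 3.14, 3.14].

INTERFACE

Orientations are given as a 3x3 rotation matrix whose columns are the frame's x, y, z axes.
In Python, from bench import sensors, viewer, robot gives the robot as it stands.
- The arm moves only by the tool carry_out, never from a script. Its argument "commands" is a list that holds one entry, the list of rows, each a list of 7 numbers: the turn, a rotation vector about the tool's x, y, z in rad, then the shift along the tool's x, y, z in cm, then the opening, from 0 (shut) to 1 (fully open). A call has 1 to 20 rows; each row shifts and turns the commanded pose from where the row before left it, along the tool's axes as they then stand; what a row does not reach is not made up. A row lasts 1/10 s, in which the tool goes at most 50 mm and 8.59 degrees, less where a joint would pass 70% of its speed; a pose out of reach is approached as far as the arm can. A call is refused whole if a number of a shift passes 5 or a number of a turn 0.15, either way. A call with a gripper value outside its range is refused whole. The fingers move at their own pace and stop on an object; "newtons" is the grip in N (left out, the last holds). Time passes only in rows, so rows that do not move let the fingers close. It gives the time, the measured TCP pose, the force, the opening and the grip force at its end, in the units of the state.
- sensors.get_obs(): the state, without advancing time (a new reading comes with each control period).
- viewer.grab_frame(name): name is "side" or "top" or "wrist"; returns (picture, depth): 480x640x3 uint8, red, green, blue; 480x640 float32, mm along the optical axis (not along the pixel's ray), 0 where there is no reading.
- viewer.camera_params(name): a dict with "fovy" (degrees; the focal length in pixels is half the picture's height over the tangent of half this angle, whatever the lens; pixels are square), "cx", "cy" (the principal point, pixels), "extrinsics" (4x4, takes a point from camera to world coordinates). Camera axes: x right, y down, z forward; pixel columns grow to the right and rows downward; lengths in mm; the calibration is good to about 2 mm. A picture is of the moment at which its call begins: read the wrist's pose just before it. camera_params takes no time and is no camera call; for the wrist camera it gives the pose at the moment of the call.
- robot.hand_in(): hands the job in; it is judged then, once.
The state is a dict: "time_s": time; "joint_pos": joint angles; "joint_vel": joint speeds; "joint_torque": joint torques, N m; "ee_pos": TCP position; "tool_rot": TCP orientation; "force": force on the tool from outside, world axes, zero at the start; "wrist_torque": the same for the moment, N m; "grip_width": finger opening in mm; "grasp_force": force on a finger pad.
Only numpy, scipy, OpenCV 4.12 (cv2) and the standard library are available. Lean on these libraries where they do the work, as an engineer would, in place of code of your own. Each camera call takes 0.05 s, during which the arm holds its last target. There are 200 camera calls.

## Working session

There is one attempt and no reset: what is moved stays moved. The work goes in short steps, Python scripts to look and compute and a tool call to move; the robot and the scene stay as the last step left them, time stands still between calls to the robot, and variables do not carry over. Pictures are saved under pics/ and viewed, at most 10 in all, crops included, and the job is handed in when it is done.

Besides the shell and the picture viewer there is one more tool, called after ">>>" as name(argument=value, ...) on one line, values as JSON. carry_out: Moves the arm, as the interface text tells. Its arguments: {"type":"object","properties":{"commands":{"type":"array","items":{"type":"array","items":{"type":"array","items":{"type":"number"}}}},"newtons":{"type":"number"}},"required":["commands"]}

```bash
ls; mkdir -p pics
python3 - <<'E'
from bench import sensors, viewer, robot
import cv2,numpy as np
o=sensors.get_obs();print(o); print(robot.tcp_to_grasp)
for n in("side","top"):
    p,d=viewer.grab_frame(n); cv2.imwrite(f"pics/{n}0.png",p[:,:,::-1]); np.save(f"pics/{n}0d.npy",d)
    print(n,viewer.camera_params(n))
E
```

```text
pics
{'time_s': 0.0, 'joint_pos': array([ 1.08389597e+00,  2.45814015e-01,  1.55907314e+00, -2.57059133e-05,
        1.33873975e+00, -1.74087568e-01]), 'joint_vel': array([ 0.00209278,  0.00182297,  0.00136767, -0.00173251,  0.00029267,
       -0.00138753]), 'joint_torque': array([-1.22696634e-03, -4.29508567e+01, -3.26125038e+01, -2.24169444e-04,
        5.23927272e-03, -3.27010355e-05]), 'ee_pos': array([199.73883571, 617.92536853, 230.14860275]), 'tool_rot': array([[-9.51473414e-01,  3.07729555e-01, -9.29695643e-04],
       [ 3.07730785e-01,  9.51471749e-01, -1.80955458e-03],
       [ 3.27725712e-04, -2.00783905e-03, -9.99997931e-01]]), 'force': array([ 0.47028289, -0.83709361, -0.09061138]), 'wrist_torque': array([ 0.01025791, -0.00338738,  0.00461267]), 'grasp_force': 0.0, 'grip_width': 85.57693032243473}
18.700000000000003
side {'fovy': 55.2671938283677, 'cx': 320.826757529677, 'cy': 248.6399131069446, 'extrinsics': array([[-9.98180504e-01,  2.43173041e-02, -5.51756331e-02,
         6.30065329e+02],
       [ 5.95925838e-02,  5.37287708e-01, -8.41291057e-01,
         7.26787193e+02],
       [ 9.18725903e-03, -8.43048390e-01, -5.37759246e-01,
         5.65458000e+02],
       [ 0.00000000e+00,  0.00000000e+00,  0.00000000e+00,
         1.00000000e+00]])}
top {'fovy': 43.749467994799446, 'cx': 321.25057974118454, 'cy': 239.66631571788403, 'extrinsics': array([[ 1.44331066e-02, -9.87709229e-01,  1.55634711e-01,
         4.11027703e+02],
       [-9.99830923e-01, -1.60298538e-02, -9.00935452e-03,
         1.22289925e+01],
       [ 1.13934243e-02, -1.55478364e-01, -9.87773592e-01,
         1.09047541e+03],
       [ 0.00000000e+00,  0.00000000e+00,  0.00000000e+00,
         1.00000000e+00]])}
```

View pics/side0.png

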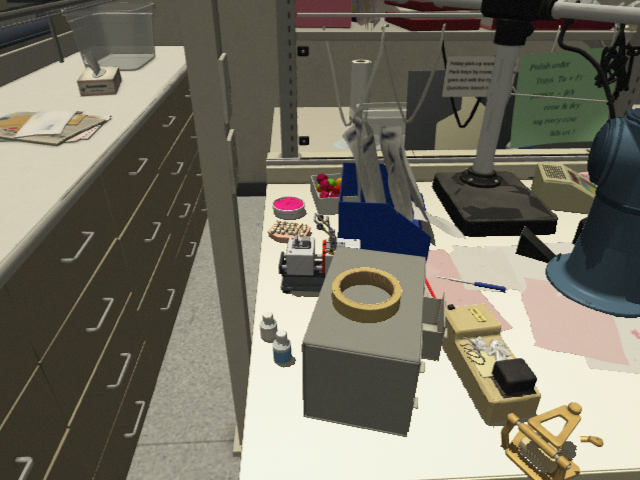

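View pics/top0.png

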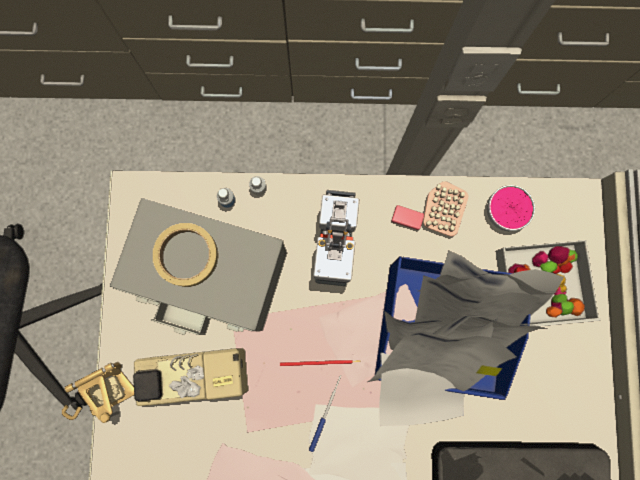

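```bash
cat > h.py <<'E'
import numpy as np,cv2
from bench import sensors,viewer,robot
def K(c): return 240/np.tan(np.radians(c["fovy"])/2)
def ray(c,u,v):
    E=c["extrinsics"];f=K(c);d=np.array([(u-c["cx"])/f,(v-c["cy"])/f,1]);return E[:3,3],E[:3,:3]@d
def onz(c,u,v,z):
    o,d=ray(c,u,v);return o+d*(z-o[2])/d[2]
def proj(c,p):
    E=c["extrinsics"];q=E[:3,:3].T@(np.asarray(p)-E[:3,3]);return q[:2]/q[2]*K(c)+[c["cx"],c["cy"]]
def cloud(c,d):
    v,u=np.mgrid[:480,:640];f=K(c);E=c["extrinsics"]
    P=np.stack([(u-c["cx"])/f*d,(v-c["cy"])/f*d,d],-1);return P@E[:3,:3].T+E[:3,3]
E
python3 - <<'E'
from h import *
c=viewer.camera_params("top");p=cv2.imread("pics/top0.png");s=cv2.imread("pics/side0.png")
for uv in((337,195),(337,280),(318,238),(357,238)): print(uv,onz(c,*uv,95).round(1))
P=cloud(c,np.load("pics/top0d.npy"))
for uv in((330,195),(335,265),(325,262),(337,225),(337,243)): print(uv,P[uv[1],uv[0]].round(1))
a=cv2.resize(p[180:300,295:415],(400,400)[::1],interpolation=2)
b=cv2.resize(s[205:300,270:365],(400,400),interpolation=2)
cv2.imwrite("pics/c1.png",np.hstack([a,b]))
E
```

```text
(337, 195) [645.5 -22.6  95. ]
(337, 280) [500.2 -24.1  95. ]
(318, 238) [570.6   8.7  95. ]
(357, 238) [571.7 -57.1  95. ]
(330, 195) [646.1 -10.8  91.3]
(335, 265) [525.7 -20.6  91.7]
(325, 262) [530.3  -3.7  93.2]
(337, 225) [594.4 -23.3  89.8]
(337, 243) [558.5 -22.5 121.9]
```

View pics/c1.png

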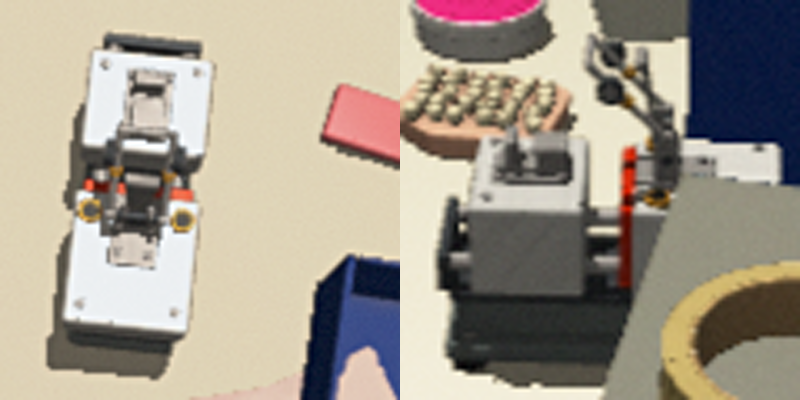

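>>> carry_out(commands=[[[0,0,0,-2.8,-3.2,-2,1],[0,0,0,-2.8,-3.2,-2,1],[0,0,0,-2.8,-3.2,-2,1],[0,0,0,-2.8,-3.2,-2,1],[0,0,0,-2.8,-3.2,-2,1],[0,0,0,-2.8,-3.2,-2,1],[0,0,0,-2.8,-3.2,-2,1],[0,0,0,-2.8,-3.2,0,1],[0,0,0,-2.8,-3.2,0,1],[0,0,0,-2.8,-3.2,0,1],[0,0,0,-2.8,-3.2,0,1],[0,0,0,-2.8,-3.2,0,1],[0,0,0,-2.8,-3.2,0,1],[0,0,0,-2.8,-3.2,0,1],[0,0,0,-2.8,-3.2,0,1],[0,0,0,-2.8,-3.2,0,1],[0,0,-0.108,0,0,0,1],[0,0,-0.108,0,0,0,1],[0,0,0,0,0,0,1]]])

```text
time_s: 2.0
ee_pos: [468.6, -6.9, 370.7]
tool_rot: [[-0.995, 0.098, -0.001], [0.098, 0.995, 0.0], [0.001, 0.0, -1.0]]
force: [-0.3, 0.4, -0.2]
grip_width: 85.5
grasp_force: 0.0
```

Run:
```python
from h import *
o=sensors.get_obs();c=viewer.camera_params("wrist");p,d=viewer.grab_frame("wrist")
print(o["time_s"],o["ee_pos"],o["tool_rot"],c)
cv2.imwrite("pics/w1.png",p[:,:,::-1]);np.save("pics/w1d.npy",d);np.save("pics/w1c.npy",c)
```

```text
2.0 [468.59657597  -6.91168967 370.73325094] [[-9.95212900e-01  9.77250170e-02 -1.05087056e-03]
 [ 9.77247581e-02  9.95213437e-01  2.95102298e-04]
 [ 1.07467938e-03  1.90993543e-04 -9.99999404e-01]] {'fovy': 59.066565433823406, 'cx': 319.7601527092153, 'cy': 241.28950066331748, 'extrinsics': array([[ 9.77874591e-02,  9.55318559e-01,  2.78933798e-01,
         3.97968012e+02],
       [ 9.95207321e-01, -9.38552584e-02, -2.74514059e-02,
         6.18567698e-02],
       [-4.54338901e-05,  2.80281361e-01, -9.59917891e-01,
         5.11837610e+02],
       [ 0.00000000e+00,  0.00000000e+00,  0.00000000e+00,
         1.00000000e+00]])}
```

View pics/w1.png

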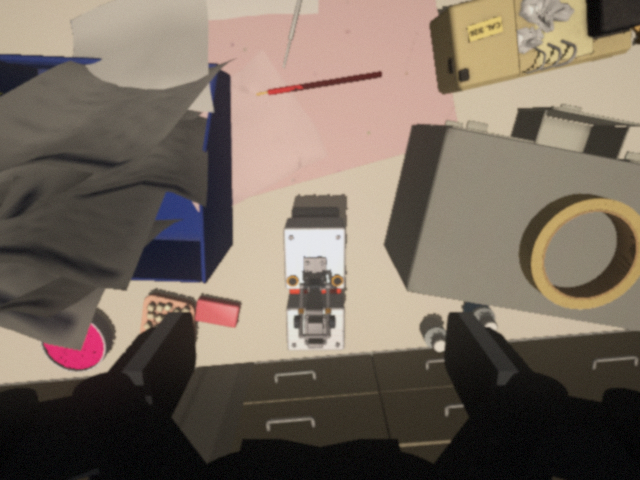

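Run:
```python
from h import *
def go(c,img,box,name):
    u0,v0,u1,v1=box
    h=cv2.cvtColor(img,cv2.COLOR_BGR2HSV)[v0:v1,u0:u1]
    m=((h[...,2]>195)&(h[...,1]<25)).astype(np.uint8)
    n,l,s,_=cv2.connectedComponentsWithStats(m)
    for i in range(1,n):
        if s[i,4]<60: continue
        ys,xs=np.where(l==i); 
        P=np.array([onz(c,x+u0,y+v0,95)[:2] for x,y in zip(xs,ys)])
        r=cv2.minAreaRect(P.astype(np.float32)); print(name,s[i],r, cv2.boxPoints(r).round(1).tolist())
    h=cv2.cvtColor(img,cv2.COLOR_BGR2HSV)[v0:v1,u0:u1]
    m=(h[...,1]>150)&(h[...,2]>120)&((h[...,0]<12))
    ys,xs=np.where(m); print("orange",len(xs),[onz(c,x+u0,y+v0,95)[:2].round(1).tolist() for x,y in ((xs.min(),np.median(ys)),(xs.max(),np.median(ys)))] if len(xs) else 0)
go(np.load("pics/w1c.npy",allow_pickle=True).item(),cv2.imread("pics/w1.png"),(270,190,365,365),"w")
go(viewer.camera_params("top"),cv2.imread("pics/top0.png"),(310,180,365,295),"t")
a=cv2.imread("pics/w1.png")[190:360,265:365]
cv2.imwrite("pics/c2.png",cv2.resize(a,None,fx=3.5,fy=3.5,interpolation=2))
```

```text
w [  14   39   60   54 2250] ((534.052978515625, -19.498214721679688), (60.602413177490234, 57.8933219909668), 84.99859619140625) [[502.6000061035156, -47.20000076293945], [560.2000122070312, -52.20000076293945], [565.5, 8.199999809265137], [507.8999938964844, 13.199999809265137]]
w [ 17 120  22  39 377] ((617.44384765625, -50.658119201660156), (49.260101318359375, 20.36297035217285), 8.780473709106445) [[591.5, -44.400001525878906], [594.7000122070312, -64.5], [643.2999877929688, -57.0], [640.2000122070312, -36.79999923706055]]
w [ 54 120  19  39 378] ((620.0513916015625, -7.110616683959961), (19.835296630859375, 45.978004455566406), 84.38988494873047) [[596.2000122070312, -14.699999809265137], [642.0, -19.200000762939453], [643.9000244140625, 0.5], [598.0999755859375, 5.0]]
orange 56 [[570.7, -48.7], [575.9, 4.1]]
t [ 10  15  39  32 645] ((618.82177734375, -26.225509643554688), (61.38280487060547, 49.57020568847656), 84.94376373291016) [[591.4000244140625, -54.599998474121094], [640.7999877929688, -59.0], [646.2000122070312, 2.200000047683716], [596.7999877929688, 6.5]]
t [  4  65  40  34 898] ((530.8856201171875, -18.156803131103516), (61.713191986083984, 52.55591583251953), 85.20695495605469) [[502.1000061035156, -46.70000076293945], [554.5, -51.099998474121094], [559.5999755859375, 10.399999618530273], [507.29998779296875, 14.800000190734863]]
orange 32 [[572.4, 5.3], [573.3, -48.7]]
```

View pics/c2.png

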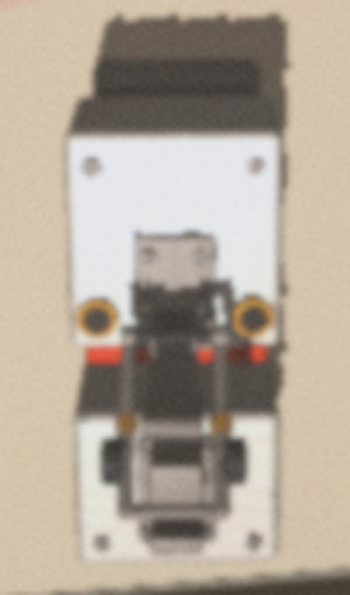

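```bash
cat >> h.py <<'E'
MO=np.array([572.5,-22.4,0.]);MR=np.array([[.9962,.0872,0],[-.0872,.9962,0],[0,0,1.]])
def m2w(p): return MO+MR@np.asarray(p,float)
def w2m(p): return (np.asarray(p)-MO)@MR
def tri(cs,uvs):
    A=0;b=0
    for c,(u,v) in zip(cs,uvs):
        o,d=ray(c,u,v);d=d/np.linalg.norm(d);M=np.eye(3)-np.outer(d,d);A=A+M;b=b+M@o
    p=np.linalg.solve(A,b);return p,[proj(c,p)-uv for c,uv in zip(cs,uvs)]
E
python3 - <<'E'
from h import *
w=np.load("pics/w1c.npy",allow_pickle=True).item();s=viewer.camera_params("side");t=viewer.camera_params("top")
for a,b in(((319.2,227.1),(332.4,321.4)),((319.4,216.9),(297.3,321.4))):
    p,r=tri([s,w],[a,b]);print(p.round(1),w2m(p).round(1),np.round(r,1))
# points of top/wrist depth above mould, in mould frame
for n,c,d in(("w",w,np.load("pics/w1d.npy")),("s",s,np.load("pics/side0d.npy")),("t",t,np.load("pics/top0d.npy"))):
    P=w2m(cloud(c,d));m=(d>0)&(P[...,2]>100)&(P[...,2]<230)&(abs(P[...,1])<28)&(P[...,0]>-70)&(P[...,0]<80)
    Q=P[m];print(n,len(Q));Q=Q[np.argsort(Q[:,2])]
    print(Q[::max(1,len(Q)//25)].round(0).tolist())
E
```

```text
[585.5  -6.2 144.2] [ 11.5  17.3 144.2] [[-0. -0.]
 [ 0. -0.]]
[582.2 -39.8 146.5] [ 11.2 -16.5 146.5] [[ 0.5  0.3]
 [-0.3  1.2]]
w 1789
[[-22.0, -9.0, 100.0], [53.0, -0.0, 106.0], [39.0, -2.0, 109.0], [-16.0, 1.0, 109.0], [39.0, -8.0, 110.0], [-19.0, -9.0, 111.0], [55.0, 2.0, 113.0], [57.0, 4.0, 115.0], [-17.0, -10.0, 120.0], [-16.0, 2.0, 122.0], [-18.0, 6.0, 124.0], [-8.0, -12.0, 127.0], [-8.0, 3.0, 131.0], [-8.0, -4.0, 135.0], [-8.0, -4.0, 139.0], [-7.0, 1.0, 142.0], [-7.0, 4.0, 145.0], [-6.0, -5.0, 147.0], [6.0, 15.0, 150.0], [6.0, 16.0, 151.0], [8.0, 18.0, 152.0], [-6.0, 5.0, 154.0], [15.0, -15.0, 155.0], [20.0, 15.0, 157.0], [22.0, 7.0, 158.0], [20.0, -9.0, 159.0]]
s 430
[[47.0, -0.0, 100.0], [62.0, 2.0, 101.0], [-17.0, 10.0, 102.0], [-21.0, 10.0, 103.0], [60.0, 9.0, 105.0], [42.0, 8.0, 107.0], [-20.0, -7.0, 109.0], [39.0, 8.0, 110.0], [54.0, 6.0, 111.0], [45.0, 3.0, 111.0], [-9.0, 7.0, 113.0], [-13.0, 16.0, 118.0], [-14.0, -5.0, 121.0], [-14.0, -12.0, 124.0], [-7.0, 17.0, 128.0], [-3.0, -9.0, 134.0], [-5.0, 8.0, 138.0], [13.0, -15.0, 141.0], [14.0, 20.0, 144.0], [8.0, 20.0, 146.0], [17.0, 21.0, 148.0], [6.0, 21.0, 151.0], [18.0, -11.0, 152.0], [19.0, 16.0, 154.0], [-1.0, 8.0, 156.0], [20.0, 6.0, 159.0]]
t 588
[[-19.0, 2.0, 100.0], [-13.0, -26.0, 101.0], [-7.0, -8.0, 102.0], [38.0, -4.0, 108.0], [-21.0, 7.0, 109.0], [32.0, -2.0, 110.0], [39.0, 0.0, 111.0], [45.0, 4.0, 112.0], [-19.0, -9.0, 113.0], [-11.0, 0.0, 116.0], [-18.0, 13.0, 120.0], [-16.0, 5.0, 123.0], [-12.0, -6.0, 124.0], [-14.0, -6.0, 127.0], [-6.0, -12.0, 132.0], [-2.0, -14.0, 136.0], [1.0, -12.0, 140.0], [5.0, -13.0, 144.0], [13.0, 20.0, 148.0], [10.0, 20.0, 150.0], [5.0, 19.0, 152.0], [13.0, -12.0, 154.0], [16.0, -12.0, 155.0], [-3.0, -1.0, 156.0], [19.0, 5.0, 158.0], [18.0, -6.0, 160.0]]
```

Run:
```python
from h import *
for n in("side","top"):
    c=viewer.camera_params(n);d=np.load(f"pics/{n}0d.npy");P=cloud(c,d);Q=w2m(P)
    m=(d>0)&(Q[...,0]>62)&(Q[...,0]<320)&(abs(Q[...,1])<150)&(Q[...,2]>15)
    R=Q[m];print(n,len(R));R=R[np.argsort(R[:,0])];print(R[::max(1,len(R)//40)].round(0).tolist())
```

```text
side 8898
[[62.0, 2.0, 101.0], [71.0, 31.0, 46.0], [85.0, 2.0, 56.0], [194.0, -142.0, 383.0], [195.0, -123.0, 384.0], [198.0, -131.0, 406.0], [202.0, -126.0, 235.0], [203.0, -134.0, 132.0], [204.0, -123.0, 339.0], [205.0, -125.0, 277.0], [207.0, -124.0, 442.0], [209.0, -120.0, 374.0], [210.0, -125.0, 283.0], [212.0, -120.0, 32.0], [214.0, -124.0, 173.0], [216.0, -120.0, 375.0], [218.0, -124.0, 98.0], [219.0, -121.0, 364.0], [221.0, -124.0, 310.0], [223.0, -122.0, 399.0], [224.0, -124.0, 458.0], [226.0, -122.0, 442.0], [228.0, -122.0, 297.0], [230.0, -121.0, 295.0], [231.0, -124.0, 287.0], [233.0, -124.0, 75.0], [235.0, -122.0, 402.0], [237.0, -121.0, 346.0], [238.0, -124.0, 107.0], [240.0, -119.0, 317.0], [242.0, -121.0, 52.0], [244.0, -119.0, 195.0], [245.0, -123.0, 355.0], [247.0, -122.0, 367.0], [249.0, -123.0, 127.0], [250.0, -122.0, 242.0], [252.0, -119.0, 474.0], [254.0, -121.0, 167.0], [256.0, -119.0, 214.0], [257.0, -120.0, 305.0], [259.0, -120.0, 344.0]]
top 6062
[[62.0, -31.0, 89.0], [69.0, -117.0, 15.0], [83.0, 7.0, 50.0], [90.0, 145.0, 46.0], [191.0, -146.0, 350.0], [191.
[... 155 characters left out ...]
165.0], [195.0, -140.0, 256.0], [198.0, -125.0, 350.0], [200.0, -128.0, 490.0], [201.0, -125.0, 308.0], [201.0, -133.0, 506.0], [201.0, -140.0, 448.0], [201.0, -137.0, 508.0], [202.0, -143.0, 436.0], [202.0, -149.0, 453.0], [202.0, -149.0, 265.0], [202.0, -143.0, 59.0], [203.0, -140.0, 35.0], [203.0, -150.0, 107.0], [204.0, -124.0, 355.0], [207.0, -124.0, 313.0], [210.0, -123.0, 491.0], [213.0, -123.0, 163.0], [216.0, -122.0, 426.0], [219.0, -122.0, 150.0], [223.0, -122.0, 268.0], [226.0, -122.0, 464.0], [230.0, -122.0, 96.0], [233.0, -121.0, 111.0], [237.0, -121.0, 215.0], [241.0, -121.0, 282.0], [244.0, -120.0, 284.0], [248.0, -120.0, 346.0], [253.0, -119.0, 367.0], [257.0, -119.0, 168.0]]
```

>>> carry_out(commands=[[[0,0,0,-4.35,-0.08,0,0],[0,0,0,-4.35,-0.08,0,0],[0,0,0,-4.35,-0.08,0,0],[0,0,0,-4.35,-0.08,0,0],[0,0,0,-4.35,-0.08,0,0],[0,0,0,0,0,0,0]]], newtons=40)

```text
time_s: 2.65
ee_pos: [687.7, -31.9, 366.1]
tool_rot: [[-0.995, 0.099, -0.006], [0.099, 0.995, 0.001], [0.006, 0.001, -1.0]]
force: [-0.5, -0.8, -1.2]
grip_width: 0.6
grasp_force: 0.0
```

>>> carry_out(commands=[[[0,0,0,0,0,4.76,0],[0,0,0,0,0,4.76,0],[0,0,0,0,0,4.76,0],[0,0,0,0,0,4.76,0],[0,0,0,0,0,4.76,0],[0,0.1,0,0,0,0,0],[0,0.1,0,0,0,0,0],[0,0.1,0,0,0,0,0],[0,0,0,-0.59,0,1.91,0],[0,0,0,-0.59,0,1.91,0],[0,0,0,-0.59,0,1.91,0],[0,0,0,0,0,0,0],[0,0,0,0,0,0,0]]])

```text
time_s: 3.95
ee_pos: [683.7, -31.3, 72.3]
tool_rot: [[-0.95, 0.097, -0.296], [0.092, 0.995, 0.029], [0.297, 0.0, -0.955]]
force: [0.4, 0.5, 0.7]
grip_width: 0.4
grasp_force: 0.0
```

Run:
```python
from h import *
o=sensors.get_obs();print(o["ee_pos"],w2m(o["ee_pos"]),o["tool_rot"],o["force"])
p,d=viewer.grab_frame("side");cv2.imwrite("pics/c3.png",cv2.resize(p[190:305,240:370,::-1],None,fx=5,fy=5,interpolation=2))
```

```text
[683.70567258 -31.30922427  72.27284056] [111.55997538   0.82176543  72.27284056] [[-9.50293107e-01  9.67950592e-02 -2.95928584e-01]
 [ 9.23693744e-02  9.95304321e-01  2.89345514e-02]
 [ 2.97339719e-01  1.61566654e-04 -9.54771735e-01]] [0.39183222 0.4513354  0.71201899]
```

View pics/c3.png

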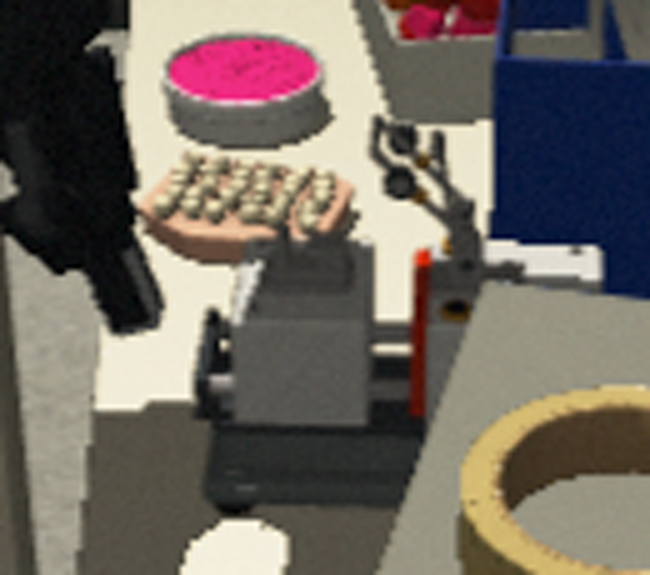

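Run:
```python
from h import *
for n in("side","top"):
    c=viewer.camera_params(n);d=np.load(f"pics/{n}0d.npy");Q=w2m(cloud(c,d))
    m=(d>0)&(Q[...,0]>68)&(Q[...,0]<100)&(abs(Q[...,1])<34)&(Q[...,2]>25)
    R=Q[m];R=R[np.argsort(-R[:,2])];print(n,len(R),R[:110:2].round(0).astype(int).tolist())
```

```text
side 307 [[69, 13, 97], [71, -11, 95], [69, 32, 95], [71, 13, 94], [69, -12, 94], [68, -2, 94], [70, -2, 94], [70, 20, 94], [72, 27, 94], [69, -29, 94], [72, 23, 94], [72, 19, 94], [69, 12, 94], [73, -6, 94], [72, -17, 93], [72, -25, 93], [72, -21, 93], [71, 8, 93], [69, 18, 93], [71, -30, 93], [74, 25, 93], [74, -19, 93], [70, 24, 92], [73, 10, 92], [69, 31, 92], [74, -1, 92], [73, 30, 91], [74, -25, 91], [71, 33, 89], [73, 32, 88], [73, 32, 86], [73, 32, 84], [70, 32, 82], [72, 31, 81], [77, -2, 80], [70, 32, 79], [76, 22, 79], [72, 33, 77], [70, 32, 77], [70, 33, 75], [77, 21, 74], [74, 29, 73], [74, 31, 71], [74, 32, 70], [77, 22, 68], [72, 32, 68], [74, 30, 66], [72, 31, 65], [86, 11, 65], [88, -7, 64], [68, 30, 64], [87, 14, 64], [85, 20, 64], [86, 23, 64], [88, -16, 63]]
top 234 [[69, 1, 100], [68, 9, 98], [68, 25, 97], [69, 18, 96], [70, -16, 96], [70, 13, 96], [71, 1, 95], [71, -28, 95], [68, -18, 95], [68, -1, 95], [69, 4, 95], [68, -3, 95], [69, 13, 94], [71, -25, 94], [69, -11, 94], [70, -18, 94], [71, -23, 94], [71, -22, 94], [71, 11, 94], [70, 23, 94], [69, -23, 94], [70, -1, 93], [72, -15, 93], [69, -8, 93], [68, -30, 93], [71, -20, 93], [68, 21, 93], [71, 27, 93], [71, 23, 93], [69, -5, 92], [72, -30, 92], [71, -4, 92], [70, -15, 92], [70, 7, 92], [73, -1, 91], [72, 18, 91], [71, 28, 91], [72, 8, 91], [70, 21, 91], [71, -30, 90], [71, -13, 90], [69, 18, 90], [73, 6, 88], [86, 12, 67], [87, 5, 66], [88, -4, 66], [88, 15, 66], [85, -11, 65], [86, 1, 65], [86, -1, 65], [86, 13, 65], [85, 13, 65], [83, 11, 65], [87, -13, 65], [87, 10, 64]]
```

>>> carry_out(commands=[[[0,0,0,0.05,0,-0.15,0],[0,0,0,0.96,0,0.297,0],[0,0,0,0.96,0,0.297,0],[0,0,0,0.287,0,0.089,0],[0,0,0,0.287,0,0.089,0],[0,0,0,0.287,0,0.089,0],[0,0,0,0.287,0,0.089,0],[0,0,0,0.0,0,0,0]]])

```text
time_s: 4.8
ee_pos: [653.3, -28.6, 75.5]
tool_rot: [[-0.951, 0.097, -0.293], [0.092, 0.995, 0.028], [0.294, -0.0, -0.956]]
force: [2.2, -0.1, 1.2]
grip_width: 0.1
grasp_force: 1.0
```

>>> carry_out(commands=[[[0,0,0,0.191,0,0.059,0],[0,0,0,0.0,0,0,0]]])

```text
time_s: 5.0
ee_pos: [651.0, -28.3, 75.2]
tool_rot: [[-0.951, 0.097, -0.294], [0.092, 0.995, 0.028], [0.295, -0.0, -0.955]]
force: [0.9, 0.1, 1.4]
grip_width: -0.0
grasp_force: 1.0
```

>>> carry_out(commands=[[[0,0,0,0.191,0,0.059,0],[0,0,0,0.0,0,0,0]]])

```text
time_s: 5.2
ee_pos: [648.7, -28.1, 74.9]
tool_rot: [[-0.951, 0.097, -0.294], [0.092, 0.995, 0.028], [0.296, -0.0, -0.955]]
force: [0.5, -0.7, 1.3]
grip_width: -0.0
grasp_force: 1.0
```

>>> carry_out(commands=[[[0,0,0,0.143,0,0.045,0],[0,0,0,0.143,0,0.045,0],[0,0,0,0.0,0,0,0]]])

```text
time_s: 5.5
ee_pos: [645.5, -27.7, 74.8]
tool_rot: [[-0.951, 0.097, -0.295], [0.092, 0.995, 0.029], [0.296, -0.0, -0.955]]
force: [1.8, -0.3, 0.9]
grip_width: 0.3
grasp_force: 0.9
```

>>> carry_out(commands=[[[0,0,0,0.07,0,0.022,0],[0,0,0,0.0,0,0,0]]])

```text
time_s: 5.7
ee_pos: [644.9, -27.7, 74.8]
tool_rot: [[-0.951, 0.097, -0.295], [0.092, 0.995, 0.029], [0.296, -0.0, -0.955]]
force: [2.1, -0.9, 0.6]
grip_width: -0.0
grasp_force: 0.9
```

>>> carry_out(commands=[[[0,0,0,0.07,0,0.022,0],[0,0,0,0.0,0,0,0]]])

```text
time_s: 5.9
ee_pos: [644.2, -27.6, 74.8]
tool_rot: [[-0.951, 0.097, -0.294], [0.092, 0.995, 0.029], [0.296, -0.0, -0.955]]
force: [1.9, -1.1, 0.7]
grip_width: -0.2
grasp_force: 0.9
```

>>> carry_out(commands=[[[0,0,0,0.07,0,0.022,0],[0,0,0,0.0,0,0,0]]])

```text
time_s: 6.1
ee_pos: [643.5, -27.5, 74.8]
tool_rot: [[-0.951, 0.097, -0.294], [0.092, 0.995, 0.029], [0.296, -0.0, -0.955]]
force: [3.0, -0.7, 0.7]
grip_width: 0.1
grasp_force: 0.9
```

>>> carry_out(commands=[[[0,0,0,0.05,0,0.016,0],[0,0,0,0.0,0,0,0]]])

```text
time_s: 6.3
ee_pos: [643.0, -27.5, 74.8]
tool_rot: [[-0.951, 0.097, -0.294], [0.092, 0.995, 0.029], [0.296, -0.0, -0.955]]
force: [1.9, -0.4, 1.6]
grip_width: 0.1
grasp_force: 1.0
```

>>> carry_out(commands=[[[0,0,0,0.05,0,0.016,0],[0,0,0,0.0,0,0,0]]])

```text
time_s: 6.5
ee_pos: [642.5, -27.4, 74.8]
tool_rot: [[-0.951, 0.097, -0.294], [0.092, 0.995, 0.029], [0.296, -0.0, -0.955]]
force: [2.6, -0.4, 1.5]
grip_width: -0.1
grasp_force: 1.0
```

>>> carry_out(commands=[[[0,0,0,0.05,0,0.016,0],[0,0,0,0.0,0,0,0]]])

```text
time_s: 6.7
ee_pos: [642.0, -27.4, 74.8]
tool_rot: [[-0.951, 0.097, -0.294], [0.092, 0.995, 0.029], [0.296, -0.0, -0.955]]
force: [1.9, -1.2, 1.7]
grip_width: -0.0
grasp_force: 1.0
```

>>> carry_out(commands=[[[0,0,0,0.05,0,0.016,0],[0,0,0,0.05,0,0.016,0],[0,0,0,0.0,0,0,0]]])

```text
time_s: 7.0
ee_pos: [641.2, -27.3, 74.8]
tool_rot: [[-0.951, 0.097, -0.294], [0.092, 0.995, 0.028], [0.295, -0.0, -0.956]]
force: [3.0, -0.9, -0.3]
grip_width: -0.3
grasp_force: 1.5
```

>>> carry_out(commands=[[[0,0,0,0.05,0,0.016,0],[0,0,0,0.0,0,0,0]]])

```text
time_s: 7.2
ee_pos: [640.9, -27.3, 74.9]
tool_rot: [[-0.951, 0.097, -0.293], [0.092, 0.995, 0.028], [0.294, -0.0, -0.956]]
force: [5.6, -0.6, -0.5]
grip_width: 0.2
grasp_force: 2.4
```

>>> carry_out(commands=[[[0,0,0,0.05,0,0.016,0],[0,0,0,0.0,0,0,0]]])

```text
time_s: 7.4
ee_pos: [640.7, -27.3, 74.9]
tool_rot: [[-0.952, 0.097, -0.292], [0.092, 0.995, 0.028], [0.293, -0.0, -0.956]]
force: [5.8, -0.8, -1.1]
grip_width: 0.3
grasp_force: 2.9
```

>>> carry_out(commands=[[[0,0,0,0.05,0,0.016,0],[0,0,0,0.0,0,0,0]]])

```text
time_s: 7.6
ee_pos: [640.6, -27.3, 75.0]
tool_rot: [[-0.952, 0.097, -0.291], [0.092, 0.995, 0.028], [0.292, -0.0, -0.956]]
force: [6.3, -0.2, -1.1]
grip_width: -0.0
grasp_force: 3.5
```

>>> carry_out(commands=[[[0,0,0,-1.44,0,-0.45,0],[0,0,0,-1.44,0,-0.45,0],[0,0,0,1.48,0,-4.75,0.3],[0,0,0,1.48,0,-4.75,1],[0,0,0,1.48,0,-4.75,1],[0,-0.1,0,0,0,0,1],[0,-0.1,0,0,0,0,1],[0,-0.1,0,0,0,0,1],[0,0,-0.01,4.35,-0.08,0,1],[0,0,0,4.35,-0.08,0,1],[0,0,0,0,0,0,1],[0,0,0,0,0,0,1]]])

```text
time_s: 8.8
ee_pos: [580.9, -23.2, 223.6]
tool_rot: [[-0.996, 0.087, -0.002], [0.087, 0.996, 0.001], [0.002, 0.0, -1.0]]
force: [0.1, 0.6, 0.6]
grip_width: 85.5
grasp_force: 0.0
```

Run:
```python
from h import *
o=sensors.get_obs();c=viewer.camera_params("wrist");p,d=viewer.grab_frame("wrist")
print(o["time_s"],w2m(o["ee_pos"]),MR.T@o["tool_rot"],o["force"])
np.save("pics/w2c.npy",c);np.save("pics/w2d.npy",d);cv2.imwrite("pics/w2f.png",p[:,:,::-1])
u=[proj(c,m2w(q)) for q in((11.5,19,146),(20,0,158),(33,0,111),(0,0,95))];print(np.round(u))
p2,d2=viewer.grab_frame("side");cv2.imwrite("pics/s2f.png",p2[:,:,::-1])
a=p[180:380,220:420,::-1];b=p2[205:285,280:360,::-1]
cv2.imwrite("pics/c4.png",np.hstack([cv2.resize(a,(400,400)),cv2.resize(b,(400,400),interpolation=2)]))
```

```text
8.8 [ 8.40921109e+00 -4.52143767e-02  2.23565315e+02] [[-1.00000589e+00 -5.46856795e-04 -2.48923612e-03]
 [-5.47990725e-04  1.00000889e+00  4.54878254e-04]
 [ 2.48896399e-03  4.56236672e-04 -9.99996798e-01]] [0.14303819 0.58147451 0.61633448]
[[355. 259.]
 [320. 282.]
 [320. 274.]
 [320. 218.]]
```

View pics/c4.png

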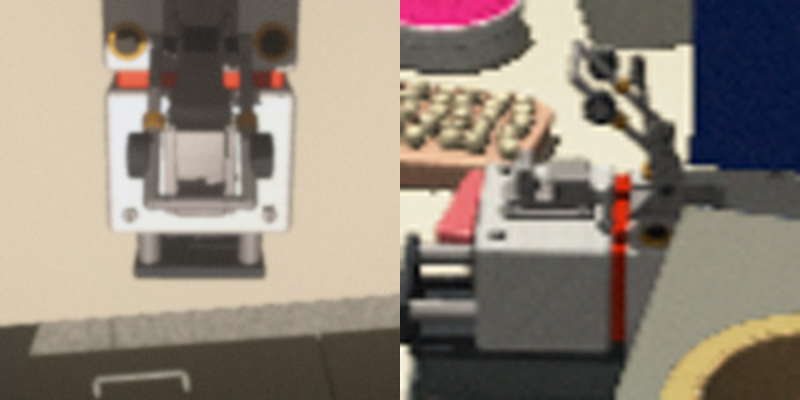

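Run:
```python
from h import *
w=np.load("pics/w2c.npy",allow_pickle=True).item();s=viewer.camera_params("side")
for n,a,b in(("btn+",(319.6,226.2),(351,257.5)),("btn-",(320.4,218),(289,257.5)),("barends+",(316.2,221.6),(344,281.5))):
    p,r=tri([s,w],[a,b]);print(n,w2m(p).round(1),np.round(r,1))
d=np.load("pics/w2d.npy");Q=w2m(cloud(w,d))
m=(d>0)&(Q[...,2]>135)&(Q[...,2]<175)&(abs(Q[...,1])<24)
R=Q[m];b=R[abs(abs(R[:,1])-17.5)<2.5];print("btn",len(b),np.percentile(b,[3,50,97],axis=0).round(1).tolist())
r=R[(abs(R[:,1])<12)&(R[:,0]>12)];print("bar",len(r),np.percentile(r,[3,50,97],axis=0).round(1).tolist())
r=R[(abs(R[:,1])<8)&(R[:,0]<8)];print("levertip",len(r),np.percentile(r,[3,50,97],axis=0).round(1).tolist())
# keeper
m=(d>0)&(Q[...,2]>97)&(Q[...,2]<125)&(abs(Q[...,1])<8)&(Q[...,0]>8)&(Q[...,0]<60);R=Q[m]
for x in range(8,56,2):
    z=R[(R[:,0]>=x)&(R[:,0]<x+2)];print(x,len(z),z[:,2].mean().round(1) if len(z) else '',end='; ')
```

```text
btn+ [ 10.6  17.  145.8] [[ 0.1  0. ]
 [-0.   0.3]]
btn- [ 10.5 -16.8 144.8] [[-0.1 -0.1]
 [ 0.1 -0.5]]
barends+ [ 19.   13.2 154.2] [[-1.  -0.4]
 [ 0.6 -3.7]]
btn 450 [[1.9, -19.5, 139.9], [7.9, -15.2, 151.3], [16.0, 19.1, 153.8]]
bar 393 [[13.0, -11.6, 151.0], [18.8, 0.6, 157.7], [21.1, 11.7, 159.2]]
levertip 655 [[-7.6, -7.4, 136.0], [-5.9, 0.1, 153.8], [-1.1, 7.3, 156.5]]
8 0 ; 10 0 ; 12 1 106.1; 14 130 108.2; 16 78 109.9; 18 73 110.0; 20 78 110.1; 22 66 110.2; 24 67 110.0; 26 75 110.1; 28 58 109.9; 30 0 ; 32 26 100.6; 34 74 100.6; 36 115 103.7; 38 24 113.7; 40 65 113.4; 42 6 112.3; 44 0 ; 46 0 ; 48 0 ; 50 0 ; 52 0 ; 54 0 ;
```

>>> carry_out(commands=[[[0,0,0,-0.21,0,3,1],[0,0,0,0,0,3,1],[0,0,0,0,0,2.95,1],[0,0,0,0,0,0,0.6],[0,0,0,0,0,0,0.5],[0,0,0,0,0,0,0.5]]], newtons=20)

```text
time_s: 9.5
ee_pos: [586.3, -24.2, 136.9]
tool_rot: [[-0.996, 0.087, 0.003], [0.087, 0.996, -0.001], [-0.003, -0.0, -1.0]]
force: [0.0, 0.1, -0.1]
grip_width: 44.6
grasp_force: 0.0
```

Run:
```python
from h import *
o=sensors.get_obs();print(o["time_s"],w2m(o["ee_pos"]),o["force"],o["grip_width"])
p,d=viewer.grab_frame("side");p2,_=viewer.grab_frame("wrist");cv2.imwrite("pics/c5.png",np.hstack([cv2.resize(p[195:295,270:370,::-1],(400,400),interpolation=2),cv2.resize(p2[180:380,220:420,::-1],(400,400))]))
```

```text
9.5 [ 13.9366058   -0.61326429 136.87606209] [ 0.02377169  0.13203265 -0.10495089] 44.60920418843156
```

View pics/c5.png

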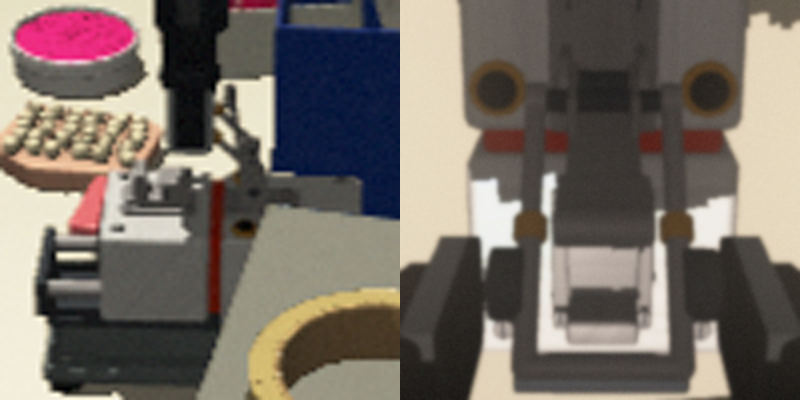

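>>> carry_out(commands=[[[0,0,0,0.3,0,0.25,0.5],[0,0,0,0,0,0,0.35],[0,0,0,0,0,0,0.35],[0,0,0,0,0,0,0.35],[0,0,0,0,0,0,0.35]]])

```text
time_s: 10.1
ee_pos: [582.1, -23.5, 132.7]
tool_rot: [[-0.996, 0.087, 0.002], [0.087, 0.996, 0.0], [-0.002, 0.0, -1.0]]
force: [1.5, 0.5, 2.6]
grip_width: 38.7
grasp_force: 22.3
```

```bash
cat >> h.py <<'E'
from scipy.optimize import fsolve
def kin(bar,L,th0=1.65):
    # lever angle putting the bar at (x,z); returns B, lever, phi
    f=lambda t:(bar[0]-(-15-13*np.cos(t-.12)))**2+(bar[1]-(108+13*np.sin(t-.12)))**2-L*L
    t=fsolve(lambda v:[f(v[0])],[th0])[0];p=np.array([-15-13*np.cos(t-.12),108+13*np.sin(t-.12)])
    u=(np.array(bar)-p)/L;return np.array(bar)-14*u,t,np.arctan2(u[1],u[0]),f(t)
E
python3 - <<'E'
from h import *
o=sensors.get_obs();print(w2m(o["ee_pos"]),o["force"],o["grip_width"],o["grasp_force"])
for L in(50.8,52.4,54):
    print(L)
    for b in((20.2,157.5),(27,150),(32,138),(34.1,128),(34.1,118),(34.1,112),(34.1,108),(34.1,104.8),(31,104.8),(28.5,104.8)):
        B,t,ph,r=kin(b,L);print(b,B.round(1),round(t,2),round(ph,2),round(r,2))
E
```

```text
[  9.65308181  -0.27835078 132.73777045] [1.5181257  0.54688462 2.61750151] 38.6922284037525 22.257112562656403
50.8
(20.2, 157.5) [ 10.5 147.4] 1.68 0.8 0.0
(27, 150) [ 15.5 142. ] 1.71 0.61 0.0
(32, 138) [ 18.8 133.3] 1.62 0.34 -0.0
(34.1, 128) [ 20.2 126.1] 1.6 0.14 0.0
(34.1, 118) [ 20.1 118.8] 1.57 -0.06 0.0
(34.1, 112) [ 20.3 114.5] 1.62 -0.18 0.0
(34.1, 108) [ 20.6 111.6] 1.69 -0.26 -0.0
(34.1, 104.8) [ 20.8 109.3] 1.76 -0.32 0.0
(31, 104.8) [ 17.7 109.2] 1.52 -0.32 -0.0
(28.5, 104.8) [ 15.1 109. ] 1.3 -0.3 0.0
52.4
(20.2, 157.5) [ 10.2 147.7] 1.52 0.78 -0.0
(27, 150) [ 15.4 142.2] 1.57 0.59 0.0
(32, 138) [ 18.8 133.4] 1.5 0.34 0.0
(34.1, 128) [ 20.2 126. ] 1.47 0.14 0.0
(34.1, 118) [ 20.1 118.7] 1.44 -0.05 0.0
(34.1, 112) [ 20.3 114.3] 1.49 -0.17 0.0
(34.1, 108) [ 20.5 111.4] 1.56 -0.25 -0.0
(34.1, 104.8) [ 20.8 109.1] 1.63 -0.31 0.0
(31, 104.8) [ 17.6 109. ] 1.38 -0.3 -0.0
(28.5, 104.8) [ 15.  108.6] 1.13 -0.27 0.0
54
(20.2, 157.5) [ 10.  147.9] 1.38 0.76 0.0
(27, 150) [ 15.3 142.4] 1.44 0.58 -0.0
(32, 138) [ 18.8 133.4] 1.38 0.33 0.0
(34.1, 128) [ 20.2 126. ] 1.35 0.14 -0.0
(34.1, 118) [ 20.1 118.5] 1.31 -0.04 0.0
(34.1, 112) [ 20.3 114.1] 1.36 -0.15 -0.0
(34.1, 108) [ 20.5 111.3] 1.42 -0.23 -0.0
(34.1, 104.8) [ 20.7 108.9] 1.5 -0.3 -0.0
(31, 104.8) [ 17.5 108.6] 1.22 -0.28 0.0
(28.5, 104.8) [ 14.9 108.1] 0.92 -0.23 -0.0
```

>>> carry_out(commands=[[[0,0,0,-0.23,0,0.22,0.35],[0,0,0,-0.23,0,0.22,0.35],[0,0,0,-0.17,0,0.43,0.35],[0,0,0,-0.17,0,0.43,0.35],[0,0,0,-0.07,0,0.37,0.35],[0,0,0,-0.07,0,0.37,0.35],[0,0,0,0,0,0.3,0.35],[0,0,0,0,0,0.3,0.35],[0,0,0,0,0,0,0.35]]])

```text
time_s: 11.0
ee_pos: [590.1, -24.2, 104.9]
tool_rot: [[-0.996, 0.087, -0.002], [0.087, 0.996, 0.0], [0.002, 0.0, -1.0]]
force: [1.5, 1.6, -0.0]
grip_width: 38.5
grasp_force: 22.0
```

Run:
```python
from h import *
o=sensors.get_obs();print(w2m(o["ee_pos"]),o["force"],o["grip_width"],o["grasp_force"])
c=viewer.camera_params("wrist");p,d=viewer.grab_frame("wrist");p2,_=viewer.grab_frame("side")
np.save("pics/w3d.npy",d);np.save("pics/w3c.npy",c)
cv2.imwrite("pics/c6.png",np.hstack([cv2.resize(p[200:400,220:420,::-1],(400,400)),cv2.resize(p2[205:285,280:360,::-1],(400,400),interpolation=2)]))
Q=w2m(cloud(c,d));m=(d>0)&(abs(Q[...,1])<12)&(Q[...,2]>97)&(Q[...,0]>10)&(Q[...,0]<60);R=Q[m]
for y0,y1 in((-6,6),(8.5,11.5),(-11.5,-8.5)):
  S=R[(R[:,1]>y0)&(R[:,1]<y1)]
  print(y0,[(x,len(z),z[:,2].mean().round(1)) for x in range(12,50) if len(z:=S[(S[:,0]>=x)&(S[:,0]<x+1)])])
```

```text
[ 17.72913008  -0.28503739 104.86425303] [ 1.53220873  1.55496187 -0.04485627] 38.46619262488401 22.0478492975235
-6 [(13, 64, np.float64(106.4)), (14, 392, np.float64(105.4)), (15, 101, np.float64(109.8)), (16, 89, np.float64(110.0)), (17, 84, np.float64(110.1)), (18, 84, np.float64(110.1)), (19, 92, np.float64(109.9)), (20, 76, np.float64(110.1)), (21, 97, np.float64(110.0)), (22, 81, np.float64(110.1)), (23, 78, np.float64(110.0)), (24, 84, np.float64(109.9)), (25, 85, np.float64(110.0)), (26, 83, np.float64(109.9)), (27, 83, np.float64(109.9)), (28, 88, np.float64(110.0)), (29, 51, np.float64(110.6)), (30, 110, np.float64(118.0)), (31, 130, np.float64(118.5)), (32, 93, np.float64(119.1)), (33, 64, np.float64(118.8)), (34, 10, np.float64(118.1)), (35, 59, np.float64(102.8)), (36, 323, np.float64(103.6)), (37, 48, np.float64(108.8)), (38, 79, np.float64(113.5)), (39, 73, np.float64(113.4)), (40, 81, np.float64(113.5)), (41, 68, np.float64(113.2)), (42, 10, np.float64(112.6)), (43, 1, np.float64(111.6))]
8.5 [(12, 8, np.float64(119.7)), (13, 7, np.float64(119.1)), (14, 11, np.float6
[... 1008 characters left out ...]
 (18, 11, np.float64(110.6)), (19, 6, np.float64(111.3)), (20, 8, np.float64(115.8)), (21, 10, np.float64(107.9)), (22, 8, np.float64(116.1)), (23, 6, np.float64(111.6)), (24, 5, np.float64(114.5)), (25, 5, np.float64(114.0)), (26, 14, np.float64(111.0)), (27, 5, np.float64(105.8)), (28, 7, np.float64(112.8)), (29, 9, np.float64(106.7)), (30, 37, np.float64(116.5)), (31, 29, np.float64(116.5)), (32, 26, np.float64(117.5)), (33, 13, np.float64(114.0)), (34, 7, np.float64(109.3)), (35, 3, np.float64(97.1)), (36, 1, np.float64(97.2)), (37, 2, np.float64(97.7)), (38, 5, np.float64(97.4)), (39, 1, np.float64(97.3)), (40, 4, np.float64(97.2)), (41, 3, np.float64(97.7)), (42, 11, np.float64(97.6))]
```

View pics/c6.png

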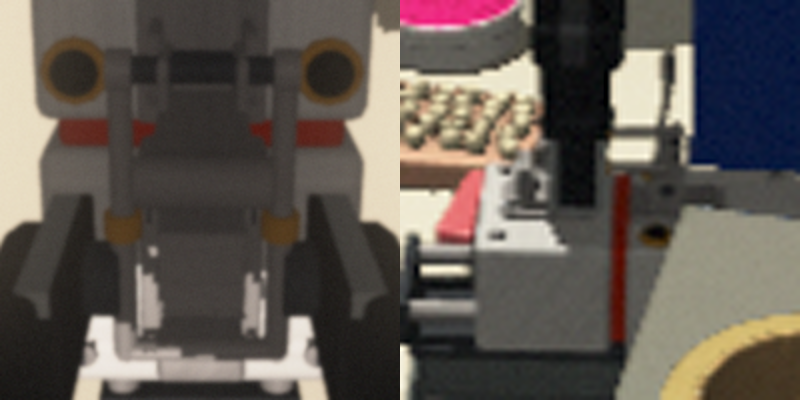

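>>> carry_out(commands=[[[0,0,0,-0.13,0,0,0.35],[0,0,0,0,0,0,0.35],[0,0,0,0,0,0.1,0.35],[0,0,0,0,0,0.1,0.35],[0,0,0,0,0,0,0.35]]])

```text
time_s: 11.6
ee_pos: [591.9, -24.4, 103.5]
tool_rot: [[-0.996, 0.087, -0.001], [0.087, 0.996, 0.0], [0.001, 0.0, -1.0]]
force: [-2.5, 3.2, -0.9]
grip_width: 38.5
grasp_force: 22.0
```

>>> carry_out(commands=[[[0,0,0,0,0,0.1,0.35],[0,0,0,0,0,0.1,0.35],[0,0,0,0,0,0,0.35]]])

```text
time_s: 11.9
ee_pos: [592.4, -24.4, 101.8]
tool_rot: [[-0.996, 0.087, 0.001], [0.087, 0.996, 0.0], [-0.0, 0.0, -1.0]]
force: [-1.9, 3.4, 0.1]
grip_width: 38.3
grasp_force: 22.0
```

Run:
```python
from h import *
o=sensors.get_obs();print(w2m(o["ee_pos"]),o["force"])
```

```text
[ 19.97980219  -0.30230196 101.84380032] [-1.91840489  3.43812954  0.14119652]
```

>>> carry_out(commands=[[[0,0,0,0.07,0.03,0,0.35],[0,0,0,0,0,0.07,0.35],[0,0,0,0,0,0.07,0.35],[0,0,0,0,0,0,0.35]]])

```text
time_s: 12.3
ee_pos: [592.1, -24.4, 100.7]
tool_rot: [[-0.996, 0.087, 0.002], [0.087, 0.996, -0.0], [-0.002, -0.0, -1.0]]
force: [2.0, 1.7, -0.3]
grip_width: 38.9
grasp_force: 22.0
```

>>> carry_out(commands=[[[0,0,0,0,0,0.08,0.35],[0,0,0,0,0,0.08,0.35],[0,0,0,0,0,0,0.35]]])

```text
time_s: 12.6
ee_pos: [591.7, -24.3, 98.7]
tool_rot: [[-0.996, 0.087, 0.001], [0.087, 0.996, -0.0], [-0.001, -0.0, -1.0]]
force: [1.8, 1.1, 0.3]
grip_width: 38.7
grasp_force: 22.0
```

```bash
cat > lk.py <<'E'
from h import *
o=sensors.get_obs();print(o["time_s"],w2m(o["ee_pos"]),o["force"])
c=viewer.camera_params("wrist");p,d=viewer.grab_frame("wrist");cv2.imwrite("pics/last.png",p[:,:,::-1])
Q=w2m(cloud(c,d))
for y0,y1 in((-6,6),(8.5,14.5),(-14.5,-8.5)):
  S=Q[(d>0)&(Q[...,1]>y0)&(Q[...,1]<y1)&(Q[...,2]>97)]
  print(y0,[(x,len(z),float(z[:,2].mean().round(1)),float(z[:,2].max().round(1))) for x in range(24,44) if len(z:=S[(S[:,0]>=x)&(S[:,0]<x+1)])])
E
python3 lk.py
```

```text
12.6 [19.28117103 -0.21067741 98.73588963] [1.77936655 1.14755073 0.33599694]
-6 [(24, 99, 110.1, 111.5), (25, 77, 110.1, 111.2), (26, 96, 110.1, 111.1), (27, 88, 110.1, 111.6), (28, 88, 110.1, 111.6), (29, 53, 109.8, 110.4), (30, 9, 109.1, 109.3), (31, 67, 109.4, 112.0), (32, 162, 109.7, 112.3), (33, 97, 110.5, 111.8), (34, 64, 110.4, 111.6), (35, 56, 107.3, 113.8), (36, 293, 109.7, 115.0), (37, 148, 111.8, 114.7), (38, 95, 113.4, 115.1), (39, 81, 113.4, 114.7), (40, 85, 113.3, 114.3), (41, 67, 113.3, 114.2), (42, 13, 112.7, 113.0)]
8.5 [(24, 24, 113.3, 116.4), (25, 26, 112.4, 114.8), (26, 21, 112.2, 113.0), (27, 25, 111.7, 112.7), (28, 24, 111.6, 112.9), (29, 26, 111.4, 112.6), (30, 32, 110.3, 112.4), (31, 34, 108.9, 111.7), (32, 58, 109.5, 112.1), (33, 47, 109.7, 111.6), (34, 39, 109.5, 111.3), (35, 8, 103.5, 110.1), (36, 6, 99.2, 109.4), (37, 3, 97.2, 97.4), (43, 6, 98.5, 98.8)]
-14.5 [(24, 17, 112.9, 115.9), (25, 21, 112.1, 113.7), (26, 22, 112.2, 113.2), (27, 24, 111.9, 112.8), (28, 23, 111.6, 112.6), (29, 24, 110.8, 112.7), (30, 26, 110.2, 112.0), (31, 46, 109.2, 112.0), (32, 58, 109.1, 112.4), (33, 51, 108.8, 111.5), (34, 35, 109.3, 111.2), (35, 14, 107.0, 110.3), (36, 2, 97.1, 97.2), (37, 1, 97.3, 97.3), (38, 1, 97.1, 97.1), (43, 11, 98.4, 99.0)]
```

>>> carry_out(commands=[[[0,0,0,0,0,0.08,0.35],[0,0,0,-0.02,0,0.08,0.35],[0,0,0,0,0,0,0.35]]])

```text
time_s: 12.95
ee_pos: [591.3, -24.2, 96.8]
tool_rot: [[-0.996, 0.087, -0.001], [0.087, 0.996, -0.0], [0.001, -0.0, -1.0]]
force: [0.7, 0.6, 0.3]
grip_width: 38.9
grasp_force: 22.0
```

>>> carry_out(commands=[[[0,0,0,0,0,0.08,0.35],[0,0,0,-0.02,0,0.05,0.35],[0,0,0,0,0,0,0.35]]])

```text
time_s: 13.25
ee_pos: [591.4, -24.2, 95.5]
tool_rot: [[-0.996, 0.087, -0.001], [0.087, 0.996, 0.0], [0.001, -0.0, -1.0]]
force: [-0.3, 0.6, -0.8]
grip_width: 38.5
grasp_force: 22.0
```

```bash
python3 lk.py
```

```text
13.25 [19.02135313 -0.09774837 95.51162355] [-0.3226637   0.6079213  -0.84776527]
-6 [(26, 27, 110.6, 111.5), (27, 80, 110.1, 111.5), (28, 87, 109.9, 111.0), (29, 69, 109.7, 110.4), (30, 17, 109.2, 109.5), (31, 2, 107.5, 107.5), (32, 49, 106.4, 107.5), (33, 68, 106.0, 106.8), (34, 49, 105.6, 106.4), (35, 20, 109.1, 113.4), (36, 534, 108.5, 115.8), (37, 189, 110.9, 114.8), (38, 95, 113.5, 115.1), (39, 81, 113.4, 115.0), (40, 91, 113.4, 114.3), (41, 66, 113.3, 114.1), (42, 29, 112.8, 113.3)]
8.5 [(24, 10, 110.7, 112.8), (25, 5, 108.8, 109.9), (26, 8, 108.4, 108.9), (27, 12, 108.1, 108.7), (28, 23, 107.9, 108.9), (29, 21, 107.4, 107.9), (30, 26, 106.7, 108.3), (31, 50, 105.7, 107.5), (32, 45, 106.2, 107.4), (33, 30, 106.1, 107.3), (34, 20, 105.4, 106.4), (35, 2, 101.1, 105.0), (40, 2, 97.4, 97.4), (41, 2, 97.2, 97.2), (42, 14, 97.8, 98.8), (43, 19, 98.1, 99.1)]
-14.5 [(24, 13, 109.7, 112.7), (25, 5, 109.3, 110.0), (26, 9, 108.5, 109.4), (27, 13, 108.3, 109.1), (28, 19, 107.7, 108.3), (29, 22, 107.2, 108.6), (30, 24, 106.8, 108.2), (31, 50, 105.4, 107.8), (32, 50, 106.0, 107.4), (33, 34, 106.1, 106.9), (34, 24, 105.0, 106.4), (35, 1, 104.9, 104.9), (41, 5, 97.1, 97.2), (42, 19, 98.1, 99.5), (43, 15, 98.3, 99.4)]
```

>>> carry_out(commands=[[[0,0,0,0,0,0.05,0.35],[0,0,0,-0.01,0,0.05,0.35],[0,0,0,0,0,0,0.35]]])

```text
time_s: 13.6
ee_pos: [591.7, -24.2, 94.6]
tool_rot: [[-0.996, 0.087, -0.001], [0.087, 0.996, 0.0], [0.001, -0.0, -1.0]]
force: [-2.3, 0.2, 0.2]
grip_width: 38.7
grasp_force: 22.1
```

>>> carry_out(commands=[[[0,0,0,0.1,0,0.0,0.35],[0,0,0,0.1,0,0.0,0.35],[0,0,0,0,0,0,0.35]]])

```text
time_s: 13.9
ee_pos: [590.9, -24.1, 95.5]
tool_rot: [[-0.996, 0.087, 0.003], [0.087, 0.996, -0.0], [-0.003, -0.0, -1.0]]
force: [1.7, -0.3, -0.9]
grip_width: 38.6
grasp_force: 22.0
```

```bash
python3 lk.py
```

```text
13.9 [18.50670235 -0.13077418 95.51527677] [ 1.70397845 -0.30295813 -0.94492393]
-6 [(24, 9, 110.8, 111.2), (25, 73, 110.2, 111.4), (26, 87, 109.9, 110.7), (27, 99, 110.1, 111.4), (28, 82, 110.0, 111.2), (29, 64, 109.7, 110.6), (30, 4, 108.9, 109.3), (31, 4, 107.0, 107.0), (32, 64, 106.4, 108.0), (33, 53, 106.0, 106.6), (34, 15, 105.3, 105.6), (35, 33, 108.7, 113.2), (36, 546, 108.3, 114.2), (37, 208, 110.1, 114.6), (38, 88, 113.4, 114.9), (39, 96, 113.4, 114.8), (40, 83, 113.5, 114.7), (41, 63, 113.4, 114.3), (42, 21, 112.7, 113.1)]
8.5 [(24, 10, 109.8, 112.0), (25, 10, 108.9, 109.1), (26, 15, 108.4, 109.2), (27, 24, 107.8, 109.0), (28, 19, 107.4, 108.4), (29, 24, 107.1, 108.2), (30, 39, 106.3, 107.7), (31, 50, 105.8, 107.4), (32, 38, 106.0, 107.5), (33, 35, 105.4, 106.9), (34, 5, 105.8, 106.2), (40, 1, 97.1, 97.1), (41, 5, 97.2, 97.5), (42, 17, 98.2, 99.3), (43, 16, 98.3, 99.5)]
-14.5 [(24, 8, 109.5, 110.5), (25, 9, 108.6, 109.1), (26, 17, 108.3, 108.9), (27, 22, 107.7, 108.5), (28, 20, 107.6, 108.7), (29, 20, 107.3, 108.0), (30, 40, 105.9, 107.9), (31, 48, 105.8, 107.8), (32, 41, 106.3, 107.5), (33, 32, 106.0, 107.1), (34, 9, 101.7, 105.4), (40, 1, 97.2, 97.2), (41, 4, 97.6, 99.1), (42, 19, 97.9, 98.8), (43, 17, 98.1, 98.9)]
```

>>> carry_out(commands=[[[0,0,0,-0.04,0,0.1,0.35],[0,0,0,0,0,0.06,0.35],[0,0,0,0,0,0,0.35]]])

```text
time_s: 14.25
ee_pos: [590.5, -24.1, 94.1]
tool_rot: [[-0.996, 0.087, -0.0], [0.087, 0.996, -0.0], [0.0, -0.0, -1.0]]
force: [-1.4, 0.4, 4.6]
grip_width: 38.7
grasp_force: 22.5
```

>>> carry_out(commands=[[[0,0,0,0.1,0,0.03,0.35],[0,0,0,0.1,0,0.03,0.35],[0,0,0,0,0,0,0.35]]])

```text
time_s: 14.55
ee_pos: [590.0, -24.1, 94.0]
tool_rot: [[-0.996, 0.087, 0.004], [0.087, 0.996, -0.001], [-0.004, -0.0, -1.0]]
force: [4.3, -0.9, 4.2]
grip_width: 38.8
grasp_force: 22.5
```

```bash
python3 lk.py
```

```text
14.55 [17.57232121 -0.16487224 94.0226823 ] [ 4.28285416 -0.86416438  4.20041296]
-6 [(24, 91, 110.1, 111.6), (25, 98, 110.1, 111.6), (26, 89, 110.0, 111.3), (27, 87, 110.1, 111.4), (28, 88, 110.0, 111.2), (29, 61, 109.7, 110.7), (30, 9, 108.9, 109.3), (35, 55, 106.6, 115.2), (36, 647, 107.2, 114.5), (37, 230, 109.7, 114.5), (38, 102, 113.4, 114.9), (39, 81, 113.6, 114.7), (40, 87, 113.4, 114.6), (41, 65, 113.2, 114.1), (42, 10, 112.7, 113.0)]
8.5 [(24, 4, 107.5, 107.7), (25, 10, 107.0, 107.4), (26, 15, 106.2, 107.1), (27, 24, 105.8, 106.7), (28, 14, 105.6, 106.5), (29, 43, 104.1, 106.5), (30, 51, 104.1, 106.0), (31, 37, 104.3, 105.5), (32, 26, 103.9, 104.5), (33, 4, 103.4, 103.7), (37, 2, 97.5, 97.8), (38, 3, 97.4, 97.6), (39, 2, 97.3, 97.4), (40, 2, 97.4, 97.6), (41, 2, 97.2, 97.4), (42, 11, 97.8, 98.9), (43, 27, 98.2, 99.8)]
-14.5 [(24, 4, 107.3, 107.8), (25, 10, 106.6, 107.3), (26, 16, 106.2, 107.0), (27, 22, 105.7, 106.7), (28, 24, 105.4, 106.5), (29, 42, 103.9, 105.7), (30, 52, 104.0, 105.7), (31, 40, 104.1, 105.4), (32, 27, 103.8, 104.5), (33, 4, 103.1, 103.4), (38, 1, 97.2, 97.2), (39, 9, 97.2, 97.9), (40, 2, 97.1, 97.2), (41, 4, 97.3, 97.4), (42, 17, 98.0, 99.2), (43, 25, 98.0, 99.3)]
```

>>> carry_out(commands=[[[0,0,0,0.1,0,-0.03,0.35],[0,0,0,0.1,0,0,0.35],[0,0,0,0,0,0,0.35]]])

```text
time_s: 14.9
ee_pos: [587.5, -23.9, 93.9]
tool_rot: [[-0.996, 0.087, 0.003], [0.087, 0.996, -0.0], [-0.003, -0.0, -1.0]]
force: [3.6, 0.3, 5.4]
grip_width: 38.9
grasp_force: 22.5
```

>>> carry_out(commands=[[[0,0,0,0.07,0,0,0.35],[0,0,0,0.07,0,0,0.35],[0,0,0,0,0,0,0.35]]])

```text
time_s: 15.2
ee_pos: [585.9, -23.7, 93.8]
tool_rot: [[-0.996, 0.087, 0.002], [0.087, 0.996, -0.0], [-0.002, -0.0, -1.0]]
force: [4.4, 0.6, 6.0]
grip_width: 38.8
grasp_force: 23.1
```

```bash
python3 lk.py
```

```text
15.2 [13.42942985 -0.13692054 93.75395611] [4.43404442 0.55303263 6.00834257]
-6 [(24, 95, 110.1, 111.2), (25, 85, 110.0, 111.6), (26, 91, 110.1, 111.5), (27, 94, 110.1, 111.2), (28, 89, 110.0, 111.1), (29, 48, 109.8, 110.7), (30, 10, 109.0, 109.3), (35, 50, 107.5, 114.8), (36, 633, 107.4, 115.0), (37, 238, 109.5, 114.7), (38, 84, 113.4, 114.5), (39, 91, 113.4, 114.7), (40, 89, 113.4, 114.6), (41, 54, 113.2, 114.2), (42, 24, 112.5, 113.1)]
8.5 [(24, 25, 104.0, 106.0), (25, 42, 103.9, 105.9), (26, 51, 103.4, 105.6), (27, 44, 103.9, 105.3), (28, 29, 103.4, 104.9), (29, 4, 103.6, 103.7), (33, 2, 97.8, 98.0), (34, 3, 97.4, 97.8), (35, 3, 97.4, 97.6), (36, 4, 97.4, 98.3), (37, 2, 97.2, 97.4), (38, 5, 97.4, 98.2), (40, 4, 97.2, 97.3), (41, 3, 97.9, 98.9), (42, 16, 98.0, 98.8), (43, 14, 98.2, 99.0)]
-14.5 [(24, 18, 105.0, 106.3), (25, 48, 103.5, 106.2), (26, 51, 103.7, 105.4), (27, 40, 104.0, 105.0), (28, 29, 103.8, 104.7), (29, 6, 103.2, 103.6), (33, 3, 97.3, 97.6), (34, 5, 97.2, 97.7), (35, 4, 97.4, 97.8), (36, 5, 97.3, 97.6), (37, 4, 97.2, 97.5), (38, 4, 97.3, 97.4), (39, 5, 97.2, 97.5), (40, 2, 97.3, 97.4), (41, 3, 98.5, 99.0), (42, 16, 98.0, 98.9), (43, 23, 98.1, 98.9)]
```

>>> carry_out(commands=[[[0,0,0,0.06,0,-0.03,0.35],[0,0,0,0,0,0,0.35]]])

```text
time_s: 15.45
ee_pos: [585.3, -23.7, 93.7]
tool_rot: [[-0.996, 0.087, 0.002], [0.087, 0.996, -0.0], [-0.002, -0.0, -1.0]]
force: [5.9, 0.1, 3.2]
grip_width: 38.5
grasp_force: 23.4
```

>>> carry_out(commands=[[[0,0,0,0.05,0,0,0.35],[0,0,0,0,0,0,0.35]]])

```text
time_s: 15.65
ee_pos: [585.2, -23.7, 93.8]
tool_rot: [[-0.996, 0.087, 0.003], [0.087, 0.996, -0.0], [-0.003, -0.0, -1.0]]
force: [8.4, -1.0, 2.7]
grip_width: 38.7
grasp_force: 23.3
```

```bash
python3 lk.py
python3 - <<'E'
from h import *
c=viewer.camera_params("wrist");p,d=viewer.grab_frame("wrist");Q=w2m(cloud(c,d))
m=(d>0)&(abs(Q[...,1])<7)&(Q[...,0]>-90)&(Q[...,0]<12)&(Q[...,2]>99);R=Q[m]
print([(x,len(z),float(z[:,2].mean().round(1)),float(z[:,2].max().round(1))) for x in range(-70,12,3) if len(z:=R[(R[:,0]>=x)&(R[:,0]<x+3)])])
p2,_=viewer.grab_frame("side")
cv2.imwrite("pics/c7.png",np.hstack([cv2.resize(p[140:400,190:450,::-1],(400,400)),cv2.resize(p2[205:285,280:360,::-1],(400,400),interpolation=2)]))
E
```

```text
15.65 [12.71879506 -0.16094487 93.76887422] [ 8.43112705 -0.97473001  2.69162489]
-6 [(24, 93, 110.0, 111.6), (25, 88, 110.0, 111.3), (26, 87, 110.0, 111.3), (27, 92, 110.1, 111.7), (28, 87, 110.0, 110.9), (29, 32, 109.5, 109.9), (30, 3, 108.6, 108.6), (34, 1, 110.7, 110.7), (35, 188, 108.0, 114.9), (36, 635, 107.4, 114.9), (37, 124, 111.7, 114.9), (38, 97, 113.5, 115.0), (39, 84, 113.5, 114.8), (40, 73, 113.4, 114.6), (41, 57, 113.1, 113.7), (42, 5, 112.5, 112.7)]
8.5 [(24, 33, 104.2, 106.5), (25, 52, 103.7, 105.6), (26, 42, 104.3, 105.6), (27, 34, 103.7, 105.0), (28, 9, 103.7, 104.3), (32, 1, 97.7, 97.7), (33, 2, 97.3, 97.5), (34, 3, 97.1, 97.2), (35, 3, 97.2, 97.5), (37, 2, 97.4, 97.6), (38, 4, 97.3, 97.5), (39, 1, 97.0, 97.0), (40, 4, 97.1, 97.3), (41, 5, 97.9, 98.3), (42, 19, 98.1, 99.2), (43, 21, 98.1, 99.3)]
-14.5 [(24, 35, 104.3, 106.1), (25, 46, 103.6, 105.6), (26, 48, 104.0, 105.2), (27, 36, 104.0, 105.0), (28, 9, 103.7, 104.1), (32, 1, 97.4, 97.4), (33, 4, 97.3, 97.4), (34, 3, 97.2, 97.4), (35, 2, 97.2, 97.2), (36, 3, 97.2, 97.3), (37, 2, 97.1, 97.2), (38, 2, 97.0, 97.1), (39, 1, 97.1, 97.1), (40, 4, 97.3, 97.5), (41, 3, 98.0, 99.2), (42, 20, 97.9, 99.2), (43, 23, 98.1, 100.2)]
[(-34, 9, 117.6, 155.0), (-31, 1271, 154.8, 157.6), (-28, 861, 154.5, 158.1), (-25, 519, 124.1, 155.0), (-22, 301, 120.6, 125.7), (-19, 44, 109.9, 115.6), (-16, 25, 108.7, 109.4), (-1, 1417, 173.0, 177.2), (2, 1363, 169.7, 175.3)]
```

View pics/c7.png

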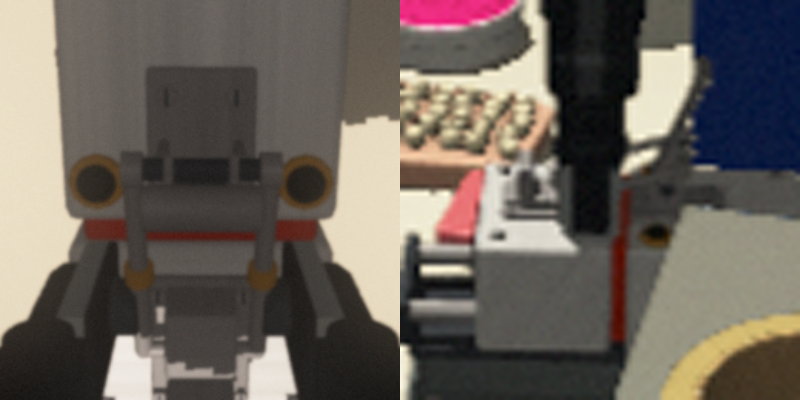

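>>> carry_out(commands=[[[0,0,0,-0.05,0,0,0.55],[0,0,0,0,0,0,0.7],[0,0,0,0,0,0,0.9],[0,0,0,0,0,0,1],[0,0,0,0,0,-4,1],[0,0,0,0,0,-4,1],[0,0,0,0,0,-3,0],[0,0,0,0,0,0,0],[0,0,0,0,0,0,0],[0,0,0,0,0,0,0]]])

```text
time_s: 16.8
ee_pos: [583.2, -23.3, 201.3]
tool_rot: [[-0.996, 0.087, -0.004], [0.087, 0.996, 0.001], [0.004, 0.001, -1.0]]
force: [-0.3, -0.2, -0.0]
grip_width: 28.0
grasp_force: 0.0
```

```bash
python3 lk.py
python3 - <<'E'
from h import *
c=viewer.camera_params("wrist");p,d=viewer.grab_frame("wrist");Q=w2m(cloud(c,d))
m=(d>0)&(abs(Q[...,1])<7)&(Q[...,0]>-90)&(Q[...,0]<24)&(Q[...,2]>99);R=Q[m]
print([(x,len(z),float(z[:,2].mean().round(1)),float(z[:,2].max().round(1))) for x in range(-70,12,3) if len(z:=R[(R[:,0]>=x)&(R[:,0]<x+3)])])
E
```

```text
16.8 [1.07511836e+01 7.35515408e-02 2.01270831e+02] [-0.25412999 -0.15104495 -0.00759099]
-6 [(24, 32, 109.9, 111.9), (25, 32, 109.9, 111.1), (26, 36, 110.0, 111.3), (27, 33, 110.1, 110.7), (28, 27, 110.0, 111.1), (29, 19, 109.6, 110.3), (33, 22, 100.6, 101.7), (34, 36, 100.5, 102.6), (35, 45, 103.0, 114.0), (36, 169, 107.1, 114.7), (37, 42, 113.0, 115.4), (38, 28, 113.4, 114.5), (39, 35, 113.5, 114.8), (40, 28, 113.6, 114.4), (41, 33, 113.2, 114.4)]
8.5 [(24, 14, 104.0, 106.0), (25, 17, 104.0, 105.8), (26, 19, 104.3, 105.6), (27, 10, 104.6, 105.4), (28, 10, 104.2, 104.8), (32, 1, 97.5, 97.5), (33, 1, 97.5, 97.5), (34, 2, 97.4, 97.5), (35, 2, 97.5, 97.7), (36, 1, 97.6, 97.6), (37, 1, 97.4, 97.4), (38, 2, 97.1, 97.2), (40, 2, 97.5, 97.7), (42, 7, 98.4, 99.2), (43, 6, 98.4, 99.3)]
-14.5 [(24, 14, 103.0, 106.5), (25, 18, 103.4, 106.0), (26, 20, 104.4, 105.1), (27, 13, 104.6, 105.5), (28, 7, 104.1, 104.8), (32, 1, 97.1, 97.1), (33, 1, 97.8, 97.8), (34, 1, 97.0, 97.0), (35, 3, 97.9, 98.2), (36, 2, 97.2, 97.2), (37, 2, 97.4, 97.4), (38, 2, 97.1, 97.1), (39, 3, 97.3, 97.5), (40, 4, 97.3, 97.3), (42, 6, 97.8, 99.0), (43, 10, 98.1, 99.2)]
[(-34, 1, 99.3, 99.3), (-31, 228, 154.2, 157.6), (-28, 190, 155.7, 157.0), (-25, 30, 154.4, 155.2), (-22, 79, 135.7, 139.6), (-19, 77, 128.3, 132.2), (-16, 65, 120.7, 124.3), (-13, 62, 113.3, 117.2), (-10, 1, 109.8, 109.8), (-4, 4, 281.9, 284.3), (-1, 2723, 278.8, 284.0), (2, 43, 273.7, 275.3), (11, 45, 105.4, 111.2)]
```

>>> carry_out(commands=[[[0,0,0,0,0,2.6,0],[0,0,0,0,0,2.6,0],[0,0,0,0.6,0,0,0],[0,0,0,0.6,0,0,0],[0,0,0,0.6,0,0,0],[0,0,0,0,0,0,0]]], newtons=40)

```text
time_s: 17.5
ee_pos: [566.5, -22.0, 152.7]
tool_rot: [[-0.996, 0.087, 0.002], [0.087, 0.996, -0.0], [-0.002, -0.0, -1.0]]
force: [0.6, 0.4, -0.4]
grip_width: 0.0
grasp_force: 0.0
```

>>> carry_out(commands=[[[0,0,0,0.3,0,0,0],[0,0,0,0,0,0,0]]])

```text
time_s: 17.7
ee_pos: [563.6, -21.7, 152.0]
tool_rot: [[-0.996, 0.087, 0.001], [0.087, 0.996, -0.0], [-0.001, -0.0, -1.0]]
force: [-0.2, 0.6, 0.2]
grip_width: -0.1
grasp_force: 0.0
```

>>> carry_out(commands=[[[0,0,0,0.3,0,0,0],[0,0,0,0,0,0,0]]])

```text
time_s: 17.9
ee_pos: [560.3, -21.4, 151.3]
tool_rot: [[-0.996, 0.087, 0.0], [0.087, 0.996, -0.0], [-0.0, -0.0, -1.0]]
force: [0.1, 0.4, -0.2]
grip_width: 0.1
grasp_force: 0.0
```

>>> carry_out(commands=[[[0,0,0,0.2,0,0.25,0],[0,0,0,0.2,0,0,0],[0,0,0,0,0,0,0]]])

```text
time_s: 18.2
ee_pos: [556.5, -21.1, 148.5]
tool_rot: [[-0.996, 0.087, 0.0], [0.087, 0.996, -0.0], [-0.0, -0.0, -1.0]]
force: [2.0, -0.1, -1.9]
grip_width: 0.1
grasp_force: 0.8
```

>>> carry_out(commands=[[[0,0,0,0.2,0,0,0],[0,0,0,0.2,0,0,0],[0,0,0,0,0,0,0]]])

```text
time_s: 18.5
ee_pos: [552.5, -20.8, 148.7]
tool_rot: [[-0.996, 0.087, 0.0], [0.087, 0.996, -0.0], [-0.0, -0.0, -1.0]]
force: [4.3, -0.1, -2.4]
grip_width: 0.1
grasp_force: 1.5
```

>>> carry_out(commands=[[[0,0,0,0.2,0,0,0],[0,0,0,0.2,0,0.05,0],[0,0,0,0,0,0,0]]])

```text
time_s: 18.8
ee_pos: [548.5, -20.4, 148.5]
tool_rot: [[-0.996, 0.087, 0.0], [0.087, 0.996, -0.0], [-0.0, -0.0, -1.0]]
force: [3.5, -0.8, -0.3]
grip_width: 0.2
grasp_force: 1.4
```

>>> carry_out(commands=[[[0,0,0,0.25,0,0.2,0],[0,0,0,0.25,0,0.2,0],[0,0,0,0,0,0,0]]])

```text
time_s: 19.1
ee_pos: [543.3, -20.0, 144.5]
tool_rot: [[-0.996, 0.087, -0.0], [0.087, 0.996, -0.0], [0.0, -0.0, -1.0]]
force: [2.9, -0.2, 1.4]
grip_width: -0.1
grasp_force: 1.1
```

>>> carry_out(commands=[[[0,0,0,0.2,0,0.2,0],[0,0,0,0.2,0,0.2,0],[0,0,0,0,0,0,0]]])

```text
time_s: 19.4
ee_pos: [539.1, -19.6, 139.8]
tool_rot: [[-0.996, 0.087, -0.001], [0.087, 0.996, 0.0], [0.001, -0.0, -1.0]]
force: [2.6, -0.5, 1.8]
grip_width: 0.1
grasp_force: 1.2
```

>>> carry_out(commands=[[[0,0,0,0.2,0,0.2,0],[0,0,0,0.2,0,0.2,0],[0,0,0,0,0,0,0]]])

```text
time_s: 19.7
ee_pos: [535.0, -19.2, 135.7]
tool_rot: [[-0.996, 0.087, -0.001], [0.087, 0.996, 0.0], [0.001, 0.0, -1.0]]
force: [2.3, -2.1, 0.7]
grip_width: 0.2
grasp_force: 1.3
```

```bash
cat > lv.py <<'E'
from h import *
o=sensors.get_obs();print(o["time_s"],w2m(o["ee_pos"]).round(2),(MR.T@o["force"]).round(1))
c=viewer.camera_params("wrist");p,d=viewer.grab_frame("wrist");Q=w2m(cloud(c,d))
m=(d>0)&(abs(Q[...,1])<7)&(Q[...,0]>-90)&(Q[...,0]<-18)&(Q[...,2]>99);R=Q[m]
print([(x,len(z),float(z[:,2].mean().round(1)),float(z[:,2].max().round(1))) for x in range(-74,-10,2) if len(z:=R[(R[:,0]>=x)&(R[:,0]<x+2)])])
E
python3 lv.py
```

```text
19.7 [-3.7600e+01 -9.0000e-02  1.3566e+02] [ 2.5 -1.9  0.7]
[(-56, 1422, 203.0, 224.5), (-54, 1354, 197.0, 223.2), (-52, 660, 184.0, 220.8), (-50, 4230, 182.5, 219.0), (-48, 2110, 191.1, 217.4), (-46, 359, 185.2, 208.8), (-44, 205, 183.3, 204.1), (-42, 167, 180.4, 201.7), (-40, 184, 179.4, 199.5), (-38, 178, 177.3, 183.9), (-36, 193, 178.2, 184.6), (-34, 195, 178.0, 184.8), (-32, 230, 180.0, 189.2), (-30, 297, 181.3, 188.7), (-28, 98, 176.0, 185.6), (-26, 13, 180.0, 184.3)]
```

```bash
cat > sd.py <<'E'
from h import *
for n in("top","side"):
    c=viewer.camera_params(n);p,d=viewer.grab_frame(n);Q=w2m(cloud(c,d))
    for nm,y0,y1,x0,x1,z0,z1 in(("rods",9,21,-36,40,98,170),("rods-",-21,-9,-36,40,98,170),("lever",-7,7,-72,-28,98,175)):
        m=(d>0)&(Q[...,1]>y0)&(Q[...,1]<y1)&(Q[...,0]>x0)&(Q[...,0]<x1)&(Q[...,2]>z0)&(Q[...,2]<z1);R=Q[m]
        print(n,nm,[(x,len(z),int(z[:,2].mean()),int(z[:,2].max())) for x in range(x0,x1,3) if len(z:=R[(R[:,0]>=x)&(R[:,0]<x+3)])])
E
python3 sd.py
```

```text
top rods []
top rods- []
top lever []
side rods [(-36, 21, 157, 169), (-33, 23, 152, 169), (-30, 9, 140, 169), (-27, 12, 122, 162), (-24, 4, 113, 116), (-21, 10, 106, 112), (-18, 8, 106, 113), (-15, 11, 106, 112), (-12, 11, 105, 111), (-9, 2, 110, 112), (-6, 4, 110, 110), (-3, 3, 108, 110), (0, 6, 109, 111), (3, 8, 107, 109), (6, 5, 107, 111), (9, 12, 106, 112), (12, 5, 108, 111), (15, 9, 106, 109), (18, 5, 107, 111), (21, 8, 106, 108), (24, 5, 104, 111), (27, 4, 101, 109), (33, 2, 103, 106), (36, 7, 106, 115)]
side rods- [(-18, 1, 113, 113), (-15, 2, 112, 112), (-12, 1, 111, 111), (-9, 3, 109, 111), (-6, 2, 110, 111), (-3, 3, 108, 109), (0, 5, 108, 110), (3, 3, 108, 109), (6, 10, 107, 112), (9, 6, 107, 112), (12, 10, 108, 111), (15, 3, 107, 108)]
side lever [(-54, 5, 140, 143), (-51, 4, 141, 142), (-48, 11, 149, 167), (-45, 6, 146, 165), (-42, 2, 132, 134), (-39, 9, 132, 136), (-36, 10, 122, 136), (-33, 9, 119, 136), (-30, 12, 138, 161)]
```

>>> carry_out(commands=[[[0,0,0,0.15,0,0.2,0],[0,0,0,0.15,0,0.2,0],[0,0,0,0,0,0,0]]])

```text
time_s: 20.15
ee_pos: [532.0, -18.9, 131.9]
tool_rot: [[-0.996, 0.087, -0.001], [0.087, 0.996, 0.0], [0.001, 0.0, -1.0]]
force: [0.7, -0.4, 1.8]
grip_width: -0.2
grasp_force: 1.1
```

>>> carry_out(commands=[[[0,0,0,0.1,0,0.2,0],[0,0,0,0.1,0,0.2,0],[0,0,0,0,0,0,0]]])

```text
time_s: 20.45
ee_pos: [529.8, -18.7, 127.4]
tool_rot: [[-0.996, 0.087, -0.002], [0.087, 0.996, 0.0], [0.002, 0.0, -1.0]]
force: [-0.4, -0.7, 1.3]
grip_width: -0.4
grasp_force: 0.5
```

```bash
python3 lv.py|head -1; python3 sd.py | grep side
```

```text
20.45 [-4.2910e+01 -1.0000e-02  1.2743e+02] [-0.4 -0.7  1.3]
side rods [(-36, 21, 148, 163), (-33, 3, 135, 160), (-30, 7, 111, 114), (-27, 8, 110, 112), (-24, 2, 110, 111), (-21, 8, 107, 111), (-18, 7, 106, 113), (-15, 10, 106, 112), (-12, 11, 105, 111), (-9, 3, 104, 109), (-6, 4, 108, 109), (-3, 4, 108, 110), (0, 6, 107, 109), (3, 8, 106, 109), (6, 5, 106, 111), (9, 9, 109, 112), (12, 4, 107, 110), (15, 9, 106, 109), (18, 4, 106, 111), (21, 9, 106, 111), (24, 3, 105, 105), (27, 2, 105, 110), (33, 2, 101, 104), (36, 3, 106, 111)]
side rods- [(-12, 1, 110, 110), (-9, 2, 106, 107), (-6, 4, 107, 109), (-3, 4, 107, 109), (0, 5, 107, 110), (3, 5, 107, 109), (6, 13, 106, 111), (9, 6, 107, 112), (12, 7, 109, 110)]
side lever [(-60, 6, 131, 132), (-57, 5, 131, 132), (-54, 8, 135, 147), (-51, 9, 142, 158), (-45, 4, 129, 138), (-42, 3, 129, 138), (-39, 4, 123, 127), (-36, 6, 120, 122), (-33, 17, 140, 157), (-30, 6, 127, 170)]
```

>>> carry_out(commands=[[[0,0,0,0.08,0,0.2,0],[0,0,0,0.08,0,0.2,0],[0,0,0,0,0,0,0]]])

```text
time_s: 20.9
ee_pos: [528.7, -18.6, 123.7]
tool_rot: [[-0.996, 0.087, -0.001], [0.087, 0.996, 0.0], [0.001, 0.0, -1.0]]
force: [-0.5, 0.4, 0.7]
grip_width: 0.1
grasp_force: 0.1
```

>>> carry_out(commands=[[[0,0,0,0.07,0,0.2,0],[0,0,0,0.07,0,0.2,0],[0,0,0,0,0,0,0]]])

```text
time_s: 21.2
ee_pos: [527.2, -18.5, 119.7]
tool_rot: [[-0.996, 0.087, -0.001], [0.087, 0.996, 0.0], [0.001, 0.0, -1.0]]
force: [-0.5, -0.9, -0.0]
grip_width: 0.0
grasp_force: 0.0
```

>>> carry_out(commands=[[[0,0,0,0.05,0,0.15,0],[0,0,0,0.05,0,0.15,0],[0,0,0,0,0,0,0]]])

```text
time_s: 21.5
ee_pos: [526.4, -18.4, 116.9]
tool_rot: [[-0.996, 0.087, -0.001], [0.087, 0.996, 0.0], [0.001, 0.0, -1.0]]
force: [0.6, 0.7, -1.2]
grip_width: 0.3
grasp_force: 0.0
```

```bash
python3 lv.py|head -1; python3 sd.py | grep side
```

```text
21.5 [-4.6260e+01 -7.0000e-02  1.1695e+02] [ 0.5  0.8 -1.2]
side rods [(-36, 1, 141, 141), (-33, 1, 163, 163), (-30, 8, 107, 109), (-27, 9, 108, 114), (-24, 2, 106, 107), (-21, 8, 106, 112), (-18, 6, 106, 113), (-15, 12, 108, 113), (-12, 14, 106, 113), (-9, 2, 105, 105), (-6, 4, 106, 107), (-3, 4, 106, 109), (0, 6, 106, 108), (3, 7, 105, 109), (6, 6, 105, 109), (9, 9, 106, 111), (12, 4, 106, 110), (15, 9, 106, 111), (18, 2, 105, 106), (21, 6, 104, 109), (24, 5, 104, 109), (27, 3, 103, 111), (30, 2, 99, 100), (33, 1, 111, 111), (36, 5, 103, 112)]
side rods- [(-15, 1, 111, 111), (-12, 1, 111, 111), (-9, 2, 105, 106), (-6, 4, 105, 107), (-3, 2, 107, 107), (0, 3, 106, 107), (3, 4, 106, 108), (6, 11, 106, 111), (9, 6, 106, 111), (12, 6, 108, 109)]
side lever [(-66, 4, 116, 117), (-63, 7, 117, 118), (-60, 4, 116, 116), (-57, 9, 121, 146), (-54, 8, 133, 148), (-51, 3, 114, 116), (-48, 4, 114, 118), (-45, 2, 113, 114), (-42, 4, 114, 117), (-39, 7, 132, 146), (-36, 16, 126, 148), (-33, 7, 132, 164), (-30, 6, 112, 114)]
```

>>> carry_out(commands=[[[0,0,0,0,0,0.15,0],[0,0,0,0,0,0.1,0],[0,0,0,0,0,0,0]]])

```text
time_s: 21.95
ee_pos: [526.8, -18.5, 115.2]
tool_rot: [[-0.996, 0.087, 0.0], [0.087, 0.996, -0.0], [-0.0, -0.0, -1.0]]
force: [-1.8, 0.8, 3.3]
grip_width: -0.0
grasp_force: 1.8
```

>>> carry_out(commands=[[[0,0,0,0,0,0.1,0],[0,0,0,0,0,0,0]]])

```text
time_s: 22.15
ee_pos: [526.8, -18.5, 114.7]
tool_rot: [[-0.996, 0.086, -0.0], [0.086, 0.996, -0.0], [0.0, -0.0, -1.0]]
force: [-4.1, 0.6, 8.1]
grip_width: -0.1
grasp_force: 3.8
```

>>> carry_out(commands=[[[0,0,0,0,0,0.1,0],[0,0,0,0,0,0,0]]])

```text
time_s: 22.35
ee_pos: [526.7, -18.5, 114.2]
tool_rot: [[-0.996, 0.086, -0.001], [0.086, 0.996, -0.0], [0.001, -0.0, -1.0]]
force: [-5.7, 1.1, 11.8]
grip_width: -0.1
grasp_force: 6.0
```

>>> carry_out(commands=[[[0,0,0,0,0,-2,0],[0,0,0,0,0,-4,0],[0,0,0,-1,0,-4,0.3],[0,0,0,-3,0,0,1],[0,0,0,-2,0,0,1],[0,0,0,0,0,0,1],[0,0,0,0,0,0,1],[0,0,0,0,0,0,1]]])

```text
time_s: 23.15
ee_pos: [585.3, -23.4, 211.9]
tool_rot: [[-0.996, 0.087, -0.002], [0.087, 0.996, 0.0], [0.002, 0.0, -1.0]]
force: [0.3, 0.8, 0.2]
grip_width: 84.8
grasp_force: 0.0
```

```bash
python3 lk.py; python3 lv.py; python3 sd.py
python3 - <<'E'
from h import *
c=viewer.camera_params("wrist");im=cv2.imread("pics/last.png");h=cv2.cvtColor(im,cv2.COLOR_BGR2HSV)
m=((h[...,1]>150)&(h[...,2]>80)&((h[...,0]<12)));
for mx in(-3,0,3,6):print(mx,[proj(c,m2w((mx,y,95))).round(1).tolist() for y in(-26,26)])
for y in(-28,-26,26,28):
    u=int(round(proj(c,m2w((2,y,95)))[0]));v=np.where(m[:,u])[0];print(y,u,v.min() if len(v) else 0,v.max() if len(v) else 0,[round(float(w2m(onz(c,u,q,95))[0]),1) for q in(v.min()-.5,v.max()+.5)] if len(v) else '')
E
```

```text
23.15 [1.28842593e+01 7.92503884e-02 2.11944730e+02] [0.26779678 0.81216631 0.21025338]
-6 [(24, 30, 110.1, 111.5), (25, 30, 110.0, 110.8), (26, 8, 109.3, 109.8), (27, 1, 108.4, 108.4), (29, 11, 100.9, 101.8), (30, 30, 100.5, 101.6), (31, 27, 100.7, 102.2), (32, 66, 105.1, 114.5), (33, 135, 107.5, 114.5), (34, 37, 113.4, 114.6), (35, 27, 113.4, 114.9), (36, 30, 113.5, 114.9), (37, 32, 113.5, 114.7), (38, 16, 113.2, 113.9)]
8.5 [(24, 4, 104.4, 105.5), (28, 1, 97.7, 97.7), (29, 1, 97.6, 97.6), (30, 2, 97.8, 97.8), (31, 1, 97.2, 97.2), (32, 1, 97.1, 97.1), (33, 1, 97.3, 97.3), (34, 1, 97.9, 97.9), (36, 1, 97.6, 97.6), (37, 2, 97.2, 97.3), (38, 2, 97.8, 97.9), (39, 8, 98.3, 99.6), (40, 5, 98.0, 98.5), (41, 7, 98.3, 99.1), (42, 3, 97.9, 98.5), (43, 2, 97.1, 97.2)]
-14.5 [(24, 1, 104.3, 104.3), (26, 3, 97.6, 98.1), (27, 2, 97.1, 97.1), (28, 2, 97.6, 97.8), (29, 4, 97.7, 98.4), (31, 2, 97.3, 97.3), (33, 3, 97.1, 97.1), (34, 3, 97.6, 98.0), (35, 1, 97.2, 97.2), (36, 1, 97.2, 97.2), (37, 3, 97.3, 97.4), (38, 1, 99.5, 99.5), (39, 9, 98.1, 99.4), (40, 5, 98.6, 99.9), (41, 5, 98.1, 98.7), (42, 5
[... 1176 characters left out ...]
 100), (30, 2, 100, 102), (33, 3, 105, 109), (36, 6, 103, 113)]
side rods- [(-9, 2, 105, 106), (-6, 4, 105, 106), (-3, 3, 106, 108), (0, 4, 105, 107), (3, 3, 106, 108), (6, 11, 106, 110), (9, 7, 106, 110), (12, 6, 108, 110)]
side lever [(-66, 4, 116, 117), (-63, 6, 118, 119), (-60, 5, 116, 119), (-57, 7, 115, 117), (-54, 5, 114, 115), (-51, 7, 114, 115), (-48, 7, 113, 114), (-45, 4, 114, 115), (-42, 6, 114, 115), (-39, 3, 113, 113), (-36, 7, 113, 115), (-33, 5, 111, 114), (-30, 5, 112, 113)]
-3 [[278.0, 208.7], [361.6, 208.7]]
0 [[278.2, 213.4], [361.5, 213.5]]
3 [[278.3, 218.1], [361.3, 218.1]]
6 [[278.4, 222.8], [361.2, 222.8]]
-28 275 0 0 
-26 278 214 215 [0.1, 1.3]
26 361 0 0 
28 365 0 0
```

Run:
```python
from h import *
c=viewer.camera_params("wrist");p,d=viewer.grab_frame("wrist");Q=w2m(cloud(c,d))
def fit(x0,x1,y0,y1,z0,z1):
    m=(d>0)&(Q[...,0]>x0)&(Q[...,0]<x1)&(abs(Q[...,1])>y0)&(abs(Q[...,1])<y1)&(Q[...,2]>z0)&(Q[...,2]<z1);R=Q[m];print(len(R),np.polyfit(R[:,0],R[:,2],1))
fit(-64,-20,0,5.5,108,116.8); fit(-57,-20,0,5.5,108,118); fit(-64,-5,20,29,90,97)
```

```text
1480 [-5.38503345e-02  1.11592703e+02]
1313 [-4.40917607e-02  1.11924875e+02]
2806 [2.89305384e-02 9.49966801e+01]
```

>>> carry_out(commands=[[[0,0,0,3,0,0,0],[0,0,0,2.9,0,0,0],[0,0,0,0,0,4,0],[0,0,0,0,0,4,0],[0,0,0,0,0,1.1,0],[0,0,0,0,0,0,0],[0,0,0,0,0,0,0]]])

```text
time_s: 24.1
ee_pos: [528.8, -18.9, 123.4]
tool_rot: [[-0.996, 0.087, 0.002], [0.087, 0.996, -0.001], [-0.002, -0.0, -1.0]]
force: [0.8, -0.0, 0.4]
grip_width: -0.1
grasp_force: 0.0
```

>>> carry_out(commands=[[[0,0,0,0,0,0.1,0],[0,0,0,0,0,0,0]]])

```text
time_s: 24.3
ee_pos: [528.8, -18.9, 122.4]
tool_rot: [[-0.996, 0.087, 0.003], [0.087, 0.996, -0.001], [-0.003, -0.0, -1.0]]
force: [-0.2, -0.2, -0.1]
grip_width: -0.1
grasp_force: 0.0
```

>>> carry_out(commands=[[[0,0,0,0,0,0.1,0],[0,0,0,0,0,0,0]]])

```text
time_s: 24.5
ee_pos: [527.9, -18.6, 120.1]
tool_rot: [[-0.996, 0.087, 0.001], [0.087, 0.996, -0.0], [-0.001, -0.0, -1.0]]
force: [1.4, -0.4, 0.8]
grip_width: -0.5
grasp_force: 0.0
```

>>> carry_out(commands=[[[0,0,0,0,0,0.1,0],[0,0,0,0,0,0,0]]])

```text
time_s: 24.7
ee_pos: [527.5, -18.6, 118.7]
tool_rot: [[-0.996, 0.087, -0.0], [0.087, 0.996, 0.0], [0.0, 0.0, -1.0]]
force: [-0.2, 0.4, -0.2]
grip_width: -0.4
grasp_force: 0.0
```

>>> carry_out(commands=[[[0,0,0,0,0,0.1,0],[0,0,0,0,0,0,0]]])

```text
time_s: 24.9
ee_pos: [527.5, -18.5, 117.6]
tool_rot: [[-0.996, 0.087, -0.0], [0.087, 0.996, 0.0], [0.0, 0.0, -1.0]]
force: [0.4, -0.5, 0.5]
grip_width: 0.1
grasp_force: 0.0
```

>>> carry_out(commands=[[[0,0,0,0,0,0.1,0],[0,0,0,0,0,0,0]]])

```text
time_s: 25.1
ee_pos: [527.5, -18.6, 116.6]
tool_rot: [[-0.996, 0.087, -0.0], [0.087, 0.996, 0.0], [0.0, 0.0, -1.0]]
force: [-0.4, 0.3, 0.2]
grip_width: -0.1
grasp_force: 0.0
```

>>> carry_out(commands=[[[0,0,0,0,0,0.1,0],[0,0,0,0,0,0,0]]])

```text
time_s: 25.3
ee_pos: [527.7, -18.6, 115.8]
tool_rot: [[-0.996, 0.087, 0.0], [0.087, 0.996, -0.0], [-0.0, -0.0, -1.0]]
force: [0.5, 0.8, 0.3]
grip_width: 0.1
grasp_force: 0.1
```

>>> carry_out(commands=[[[0,0,0,0,0,0.1,0],[0,0,0,0,0,0,0],[0,0,0,0,0,0,0]]])

```text
time_s: 25.6
ee_pos: [527.7, -18.6, 115.2]
tool_rot: [[-0.996, 0.087, -0.0], [0.087, 0.996, -0.0], [0.0, -0.0, -1.0]]
force: [-2.9, 1.0, 4.9]
grip_width: -0.1
grasp_force: 2.4
```

>>> carry_out(commands=[[[0,0,0,0,0,0.1,0],[0,0,0,0,0,0,0],[0,0,0,0,0,0,0]]])

```text
time_s: 25.9
ee_pos: [527.6, -18.6, 114.6]
tool_rot: [[-0.996, 0.087, -0.001], [0.087, 0.996, -0.0], [0.001, -0.0, -1.0]]
force: [-4.3, 0.8, 8.0]
grip_width: -0.2
grasp_force: 4.3
```

>>> carry_out(commands=[[[0,0,0,0,0,0.1,0],[0,0,0,0,0,0,0],[0,0,0,0,0,0,0]]])

```text
time_s: 26.2
ee_pos: [527.5, -18.6, 114.2]
tool_rot: [[-0.996, 0.086, -0.001], [0.086, 0.996, -0.0], [0.001, -0.0, -1.0]]
force: [-6.3, 0.9, 12.8]
grip_width: 0.1
grasp_force: 6.6
```

>>> carry_out(commands=[[[0,0,0,0,0,-2,0],[0,0,0,0,0,-4,0],[0,0,0,0,0,-4,0],[0,0,0,0,0,-4,0],[0,0,0,-3,0,0,0],[0,0,0,-3,0,0,0.3],[0,0,0,0,0,0,1],[0,0,0,0,0,0,1],[0,0,0,0,0,0,1],[0,0,0,0,0,0,1],[0,0,0,0,0,0,1]]])

```text
time_s: 27.3
ee_pos: [586.9, -23.7, 252.8]
tool_rot: [[-0.996, 0.087, 0.0], [0.087, 0.996, 0.0], [-0.0, 0.0, -1.0]]
force: [0.6, -1.0, 0.8]
grip_width: 84.5
grasp_force: 0.0
```

Run:
```python
from h import *
o=sensors.get_obs();print(w2m(o["ee_pos"]))
c=viewer.camera_params("wrist");p,d=viewer.grab_frame("wrist");Q=w2m(cloud(c,d))
def fit(n,x0,x1,y0,y1,z0,z1):
    m=(d>0)&(Q[...,0]>x0)&(Q[...,0]<x1)&(abs(Q[...,1])>y0)&(abs(Q[...,1])<y1)&(Q[...,2]>z0)&(Q[...,2]<z1);R=Q[m];a,b=np.polyfit(R[:,0],R[:,2],1);print(n,len(R),a,a*-20+b,a*-57+b)
fit("lever",-57,-20,0,5.5,108,118); fit("top",-62,-5,20,29,88,98)
for y in(-25,25): print([round(float(np.median(Q[...,2][(abs(Q[...,0]-x)<2)&(abs(Q[...,1]-y)<3)&(d>0)])),1) for x in range(-65,0,8)])
m=(abs(Q[...,1])<6)&(d>0)&(Q[...,2]>108.5)&(Q[...,2]<111)&(Q[...,0]>10)&(Q[...,0]<40);print("lip tip",np.percentile(Q[m][:,0],99))
```

```text
[ 1.44788047e+01 -3.53526710e-03  2.52815027e+02]
lever 984 -0.04434929591418863 112.85477269340709 114.49569664223206
top 2148 0.0425576950117913 94.75213110115895 93.17749638572268
[93.4, 94.4, 93.5, 93.8, 93.4, 93.2, 95.4, 96.7, 335.6]
[93.2, 94.5, 93.6, 93.6, 93.7, 93.7, 95.2, 96.6, 335.6]
lip tip 33.40537715196496
```

```bash
python3 -c "
from bench import robot
print(robot.hand_in())"
```

```text
the job is handed in; nothing more can be done
None
```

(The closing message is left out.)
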